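# Clear the plaster cones through the tipping tray into the scrap box

### The job

Slide the blue cover of the scrap box fully open and gather all the loose plaster cones standing on the bench to the right of the station together in the level tipping tray; leave the other things alone. Then lift the tray's handle until it stands at the red 60 degree mark, hold it there for about two seconds so that the whole batch slides into the box, never tipping it past 75 degrees, and bring the tray back down level. With every cone in the box, slide the cover fully shut and let go.

Things in the scene. Friction and masses are not known exactly. Their poses are not given: they have to be found in the camera images.
- box_floor (a point): centre of the inner floor of the grey steel scrap box on the fixed grey station (280 x 325 mm), 6 mm above the bench; 42.5 mm along -y from the lip of the level tray and 74 mm below it. Inside, the box is 212 (x) x 105 (y) x 54 mm deep, its rim 60 mm above the bench. The axes are the station's: z up, x along the hinge line (away from the robot at yaw 0), +y from the box to the tray.
- cover (a joint): how far the flat blue cover (226 x 121 x 4 mm, top 64.5 mm above the bench) has slid along the station's -y, away from the tray, in m: 0 fully shut over the box, 0.110 fully open (against its stop). It stays where it is left; about 2 N moves it.
- cover_fin (a point): grip point of the black upright fin on the cover, 88 mm above the bench. The fin is 70 mm along the station's x, 12 mm thick along y, and stands from the cover up to 100.5 mm above the bench. With the cover shut it lies 75 mm along the station -y from the hinge line; it travels with the cover and keeps the station's axes.
- tray (a joint): tilt of the aluminium tipping tray, in rad: 0 level (on its post), growing as the handle end is lifted and the contents slide over the lip into the box; 1.047 (60 degrees) is the red mark of the white angle scale at the station's +x side (black marks every 15 degrees, red pointer on the tray); stop at 1.45. The stiff hinge holds it where it is left; about 4 N at the handle moves it.
- tray_lip (a point): middle of the open pouring lip of the tray, on the hinge axis, level with the tray's floor, 80 mm above the bench. The axes turn with the tray: x along the hinge (the station's x), y from the lip to the handle end, z up out of the floor. The floor is 204 x 98 mm (y from 0 to 98), with walls 26 mm high at both sides and 24 mm at the handle end; none at the lip.
- tray_bar (a point): middle of the round black handle bar of the tray, 12 mm thick, 108 mm long along the hinge axis, clear between its arms for +-45 mm. It lies 148 mm from the hinge along the tray's y, 20 mm above its floor, 48 mm beyond the end wall; it may turn between the fingers. At level it is 100 mm above the bench, at 60 degrees 218 mm. Axes as the tray's.
- cone1_mid (a point): centre (half-way up) of a loose small cream plaster cone, blunt top, 26 mm across the foot, 22 mm high, about 20 g, standing on the wooden bench to the right of the station; of the four, three or all four are there at a start
- cone2_mid (a point): centre (half-way up) of a loose small cream plaster cone, blunt top, 26 mm across the foot, 22 mm high, about 20 g, standing on the wooden bench to the right of the station; of the four, three or all four are there at a start
- cone3_mid (a point): centre (half-way up) of a loose small cream plaster cone, blunt top, 26 mm across the foot, 22 mm high, about 20 g, standing on the wooden bench to the right of the station; of the four, three or all four are there at a start
- cone4_mid (a point): centre (half-way up) of a loose small cream plaster cone, blunt top, 26 mm across the foot, 22 mm high, about 20 g, standing on the wooden bench to the right of the station; of the four, three or all four are there at a start
- amber_bottle_a: amber glass bottle with white cap, 40 x 40 x 95 mm, origin at the centre of its underside; leave it alone
- bur_jar: small glass jar of burs, 45 x 42 x 40 mm, origin at the centre of its underside; leave it alone
- wax_puck: round clear pot of pink wax, 51 mm across, 21 mm high, origin at the centre of its underside; leave it alone
- model_buff: buff plaster model of teeth, 65 x 77 x 55 mm, origin at the centre of its underside; leave it alone
- white_bottle: white bottle with a nozzle, 54 mm across, 122 mm high, origin at the centre of its underside; leave it alone
- powder_tub: white powder tub, 68 mm across, 95 mm high, origin at the centre of its underside; leave it alone
- pack_blue: small white and blue carton, 43 x 56 x 22 mm, origin at the centre of its underside; leave it alone

How it is judged:
By the outcome, as a careful person would: the job done as asked, in the order asked, and still so for the second after the job is handed in, with the robot touching nothing.
Of cone1, cone2, cone3, cone4 only 3 to 4 are there at a start; the rules pass over those that are not, and their reading is None.
At some moment in a run one of cone1, cone2, cone3, cone4 may be knocked a few centimetres aside while the robot is not near it.
Once in a run the grip may slacken for a moment while it holds something.
It also fails if it takes over 210 s, if anything falls off the work surface, if the arm or the gripper's body presses on something with over 40 N, if the wrist force passes 120 N, or if a joint passes its speed limit or range.

### The arm

A 6-joint arm with a two-finger parallel gripper is mounted at the origin on a cart in front of the work surface, level with it; the furniture and walls round the work are solid. World frame = base frame: x ahead of the robot, y to its left, z up, the work surface at z = 0. Lengths are in m, angles in rad, forces in N, time in s.
With the tool pointing down it reaches from about 0.325 to 0.775 m from the base axis. Payload 9.3 kg.
Tool frame: the origin (TCP) lies midway between the tips of the shut fingers; the grasp point (between the pads) lies 19 mm behind it; z points along the fingers, x is the direction in which the jaws open and shut, and the axes are right-handed (so a half turn about z gives the same grasp; the last joint's range is limited). The gripper opens to 85 mm and grips with 20 to 120 N. Pads are 22 mm wide; open, the fingers measure 114 mm over their backs; the gripper's body (76 mm by 85 mm) begins 54 mm behind the grasp point. The pads swing forward as they close: fully open they stand 13 mm farther back than shut.
Start: joints at [0.994, 0.259, 0.021, 1.334, 0, 1.418], TCP at [0.226, 0.501, 0.231] pointing down, gripper open.
Joint ranges: [-3.04, 3.04], [-0.91, 1.82], [-1.04, 1.36], [-1.92, 1.95], [-1.52, 1.45], [-3.14, 3.14]. Speed limits (rad/s): [2.22, 2.22, 2.79, 3.14, 3.14, 3.14].

### API

Orientations are given as a rotation vector (axis times angle).
In Python, from plant import manip, optics gives the robot as it stands.
- The arm moves only by the tool move_arm, never from a script. Its argument "deltas" is a list of rows, each a list of 7 numbers: the shift along the world's x, y, z in mm, then the turn, a rotation vector about the world's x, y, z in degrees, then the opening, from -1 (shut) to 1 (fully open), so that 0 is half open. A call has exactly 8 rows; each row is the pose to reach, as a shift and turn from the pose commanded when the call began; what a row does not reach only later rows make up. A row lasts 1/10 s, in which the tool goes at most 50 mm and 8.59 degrees, less where a joint would pass 70% of its speed; a pose out of reach is approached as far as the arm can. A call with a gripper value outside its range is refused whole. The fingers move at their own pace and stop on an object; "newtons" is the grip in N (left out, the last holds). Time passes only in rows, so rows that repeat a pose let the fingers close, or fill a call up. It gives the time, the measured TCP pose, the force and the opening at its end, in the units of the state.
- manip.get_state(): the state, without advancing time (a new reading comes with each control period).
- optics.grab_frame(name): name is "side" or "top" or "wrist"; returns a dict with "color" (400x640x3 uint8, blue, green, red), "fx", "fy", "cx", "cy" (pixels), "R" (3x3) and "t" (3): a world point X has camera coordinates R X + t. Camera axes: x right, y down, z forward; pixel columns grow to the right and rows downward; lengths in m; the calibration is good to about 2 mm. The wrist camera is an equidistant fisheye: a pixel r from the principal point sees the ray r / f radians off the axis. A picture is of the moment at which its call begins. There is no depth.
- manip.close_job(): hands the job in, once; it reports no verdict.
Trained networks look in a picture, given as the dict that the camera call returned (one of the last four; its "shot" number tells which), for a name from the list of things; names that differ only in an ending like _2 or _b are one class to them, and where a whole thing is asked for, a point or a joint stands for the part that bears it (a point fixed in the world has none). Each returns a list of dicts, best first, with "score" (0 to 1); they miss things now and then, are a little off and sometimes report something else, mostly with a low value. They report only what shows in the picture. A call takes as long as a camera call.
- optics.find_in(picture, thing): "position" ([x, y, z] in m, in world coordinates, good to about 4 mm: the middle of the surface that is visible of it).
- optics.masks_of(picture, thing): "region" (400x640 bool, what is visible of it).
The state is a dict: "time_s": time; "q": joint angles; "joint_vel": joint speeds; "joint_efforts": joint torques, N m; "eef_pos": TCP position; "eef_rot": TCP orientation; "force": force on the tool from outside, world axes, zero at the start; "torque": the same for the moment, N m; "grip_width": finger opening in m.
Only numpy, scipy, OpenCV 4.12 (cv2) and the standard library are available. Lean on these libraries where they do the work, as an engineer would, in place of code of your own. Each camera call takes 0.05 s, during which the arm holds its last target.

## Working session

There is one attempt and no reset: what is moved stays moved. The work goes in short steps, Python scripts to look and compute and a tool call to move; the robot and the scene stay as the last step left them, time stands still between calls to the robot, and variables do not carry over. Pictures are saved under pics/ and viewed, and the job is handed in when it is done.

Besides the shell and the picture viewer there is one more tool, called after "Call:" as name(argument=value, ...), one argument or row to a line, values as JSON. move_arm: Moves the arm, as the interface text tells. Its arguments: {"type":"object","properties":{"deltas":{"type":"array","items":{"type":"array","items":{"type":"number"}}},"newtons":{"type":"number"}},"required":["deltas"]}

```bash
ls; mkdir -p pics; cat > h.py <<'E'
import numpy as np, cv2
from plant import manip, optics
from scipy.spatial.transform import Rotation as Ro
def px(p,X):
    c=p["R"]@np.array(X)+p["t"]; return p["fx"]*c[0]/c[2]+p["cx"], p["fy"]*c[1]/c[2]+p["cy"]
def ray(p,u,v,z):
    d=np.array([(u-p["cx"])/p["fx"],(v-p["cy"])/p["fy"],1.0]); R=np.array(p["R"]); o=-R.T@p["t"]; d=R.T@d
    return o+d*(z-o[2])/d[2]
E
python3 - <<'E'
from h import *
s=manip.get_state(); print(s)
for n in ["top","side","wrist"]:
    p=optics.grab_frame(n); cv2.imwrite(f"pics/{n}0.png",p["color"])
    print(n,p["fx"],p["cx"],np.round(-np.array(p["R"]).T@p["t"],3))
    if n!="wrist":
        for t in ["cone1_mid","cover","cover_fin","tray_lip","tray_bar","tray","box_floor"]:
            try: print(t,[(np.round(d["position"],4).tolist(),round(d["score"],2)) for d in optics.find_in(p,t)][:6])
            except Exception as e: print(t,e)
E
```

```text
pics
{'time_s': 0.0, 'q': array([ 9.94412773e-01,  2.59187998e-01,  2.07674850e-02,  1.33370465e+00,
       -4.23088897e-07,  1.41821364e+00]), 'joint_vel': array([-3.12504551e-04, -3.27677181e-03, -1.34883902e-03,  6.85027570e-05,
       -7.28672267e-05,  7.55619016e-04]), 'joint_efforts': array([-3.03220346e-03, -5.55647349e+01,  3.44531679e+01,  1.36380165e-02,
       -3.33606868e-04, -2.05232755e-05]), 'eef_pos': array([0.22601672, 0.50110726, 0.2306707 ]), 'eef_rot': array([ 2.63850714e+00,  1.70424975e+00, -1.90454261e-03]), 'force': array([ 0.2292352 , -0.46468978, -1.32752389]), 'torque': array([ 0.01760412, -0.01935704, -0.00815388]), 'grip_width': 0.0855735828460707}
top 473.09384347573246 324.1058500145031 [ 0.247 -0.13   1.627]
cone1_mid [([0.516, 0.3743, 0.0257], 0.41)]
cover [([0.5434, 0.048, 0.0624], 0.87)]
cover_fin [([0.5429, 0.05, 0.0637], 0.84)]
tray_lip [([0.5476, 0.1644, 0.0811], 0.92)]
tray_bar [([0.5496, 0.1643, 0.0799], 0.56)]
tray [([0.55, 0.1617, 0.0753], 0.81), ([0.5441, 0.0523, 0.0646], 0.34)]
box_floor []
side 475.51282254347916 319.55046597374974 [-0.103 -1.404  1.227]
cone1_mid []
cover [([0.5396, 0.0451, 0.0667], 0.56)]
cover_fin [([0.5431, 0.0439, 0.065], 0.61), ([0.5465, 0.0212, 0.0633], 0.17)]
tray_lip [([0.5554, 0.1777, 0.0787], 0.66)]
tray_bar [([0.5509, 0.1705, 0.0818], 0.76)]
tray [([0.5524, 0.172, 0.0831], 0.64)]
box_floor [([0.5467, 0.0233, 0.0636], 0.66)]
wrist 309.70691628693146 318.2844072283941 [0.155 0.534 0.374]
```

View pics/top0.png

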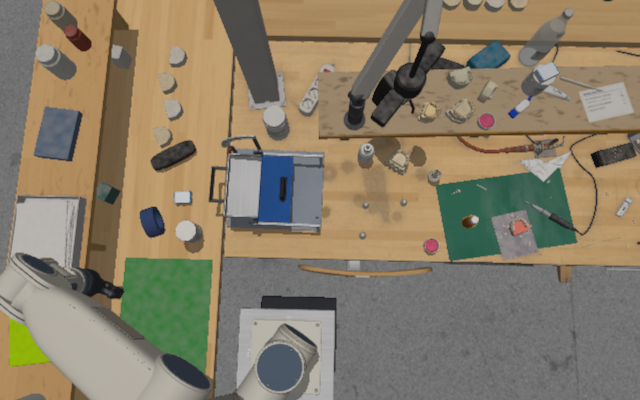

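View pics/side0.png

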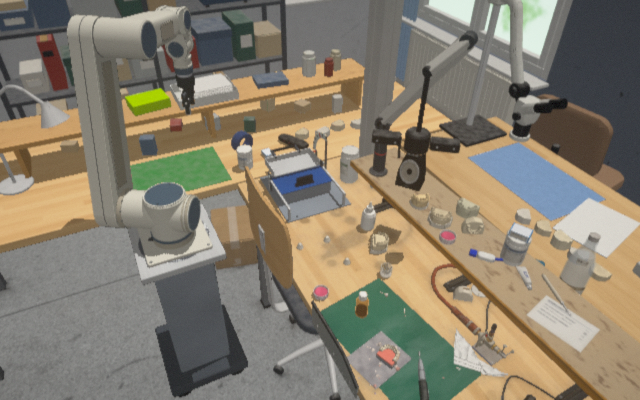

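View pics/wrist0.png

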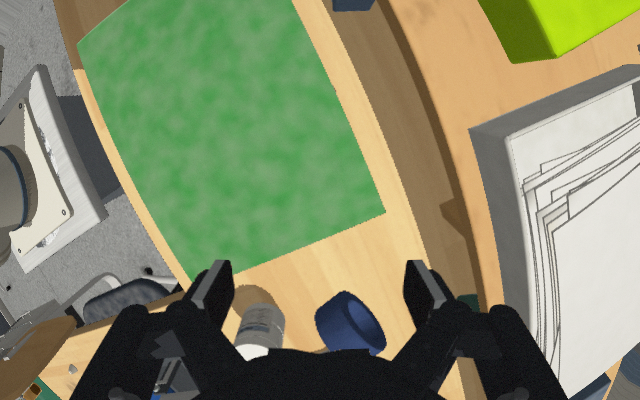

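```bash
python3 - <<'E'
from h import *
p=optics.grab_frame("top"); s=optics.grab_frame("side")
c=p["color"][120:270,190:500]; cv2.imwrite("pics/top1.png",cv2.resize(c,None,fx=2.5,fy=2.5,interpolation=3))
c=s["color"][110:310,220:420]; cv2.imwrite("pics/side1.png",cv2.resize(c,None,fx=3,fy=3,interpolation=3))
for u,v in [(366,205),(404,202),(362,235)]: print(np.round(ray(p,u,v,.011),4))
for u,v in [(301,246),(327,239),(347,261)]: print(np.round(ray(s,u,v,.011),4))
for t in ["cone1_mid","cone3_mid","model_buff","wax_puck","white_bottle","bur_jar","powder_tub","pack_blue","amber_bottle_a"]:
  for q in (p,s): print(t,[(np.round(d["position"],4).tolist(),round(d["score"],2)) for d in optics.find_in(q,t)][:6])
E
```

```text
[ 0.5073 -0.2609  0.011 ]
[ 0.5206 -0.3922  0.011 ]
[ 0.4031 -0.248   0.011 ]
[ 0.4062 -0.2577  0.011 ]
[ 0.5089 -0.2652  0.011 ]
[ 0.5216 -0.3961  0.011 ]
cone1_mid []
cone1_mid []
cone3_mid []
cone3_mid []
model_buff [([0.6534, -0.3742, 0.0448], 0.93)]
model_buff [([0.6571, -0.3832, 0.0346], 0.61), ([0.3723, -0.486, 0.0148], 0.3), ([0.5537, 0.1707, 0.079], 0.22)]
wax_puck [([0.3695, -0.483, 0.0131], 0.64)]
wax_puck [([0.5131, 0.3777, 0.0265], 0.61), ([0.3702, -0.4837, 0.016], 0.6)]
white_bottle [([0.5474, 0.0477, 0.0646], 0.74), ([0.6701, -0.2549, 0.0768], 0.68), ([0.5154, 0.3736, 0.0238], 0.52)]
white_bottle [([0.6733, -0.2688, 0.0649], 0.66)]
bur_jar [([0.6714, -0.2518, 0.0719], 0.7), ([0.3682, -0.4848, 0.0145], 0.69), ([0.6131, -0.4978, 0.0255], 0.65)]
bur_jar [([0.6108, -0.5024, 0.0339], 0.61)]
powder_tub [([0.3955, 0.3209, 0.0951], 0.64)]
powder_tub [([0.3962, 0.3072, 0.0674], 0.85), ([0.5428, 0.0443, 0.0659], 0.5)]
pack_blue [([0.5147, 0.3749, 0.0245], 0.66)]
pack_blue []
amber_bottle_a [([0.4477, -0.595, 0.0729], 0.69)]
amber_bottle_a [([0.4451, -0.6185, 0.0652], 0.8), ([0.5546, 0.1725, 0.0824], 0.56)]
```

View pics/top1.png

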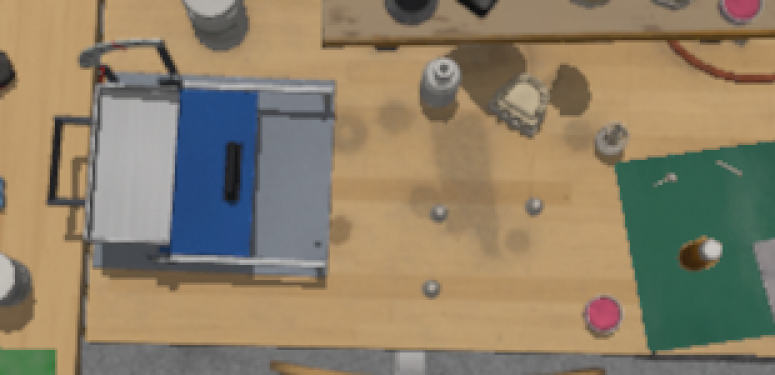

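View pics/side1.png

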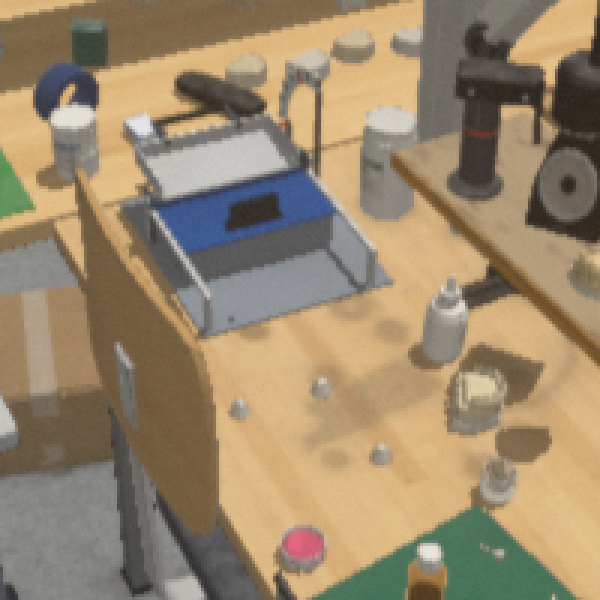

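```bash
cat >> h.py <<'E'
def ortho(p,z,x0,x1,y0,y1,s=3):
    # px per mm s; image: up=+x, left=+y
    xs=np.arange(x1,x0,-0.001/s); ys=np.arange(y1,y0,-0.001/s)
    Y,X=np.meshgrid(ys,xs); P=np.stack([X,Y,np.full_like(X,z)],-1)@np.array(p["R"]).T+p["t"]
    u=p["fx"]*P[...,0]/P[...,2]+p["cx"]; v=p["fy"]*P[...,1]/P[...,2]+p["cy"]
    return cv2.remap(p["color"],u.astype(np.float32),v.astype(np.float32),cv2.INTER_CUBIC)
E
python3 - <<'E'
from h import *
for n in ["top","side"]:
  p=optics.grab_frame(n)
  for z in (.0645,.1):
    im=ortho(p,z,.38,.70,-.08,.30,2)
    for i in range(0,640,100):
        cv2.line(im,(0,i),(6,i),(0,0,255),1)
    cv2.imwrite(f"pics/o_{n}_{int(z*1e4)}.png",im[:600])
    if z==.0645:
        hsv=cv2.cvtColor(im,cv2.COLOR_BGR2HSV); m=cv2.inRange(hsv,(105,150,60),(125,255,255))
        m=cv2.morphologyEx(m,cv2.MORPH_CLOSE,np.ones((61,61)))
        cs,_=cv2.findContours(m,0,2); c=max(cs,key=cv2.contourArea); r=cv2.minAreaRect(c); b=cv2.boxPoints(r)
        print(n,r,[(round(.70-v/2000,4),round(.30-u/2000,4)) for u,v in b])
E
```

```text
top ((491.9276428222656, 301.12255859375), (235.27244567871094, 449.4435119628906), 1.9525090456008911) [(np.float32(0.4391), np.float32(0.1166)), (np.float32(0.6637), np.float32(0.109)), (np.float32(0.6597), np.float32(-0.0086)), (np.float32(0.4351), np.float32(-0.0009))]
side ((553.032470703125, 476.12310791015625), (90.54871368408203, 103.93505859375), 75.25643920898438) [(np.float32(0.4772), np.float32(0.0544)), (np.float32(0.4904), np.float32(0.0041)), (np.float32(0.4467), np.float32(-0.0074)), (np.float32(0.4334), np.float32(0.0429))]
```

View pics/o_top_645.png

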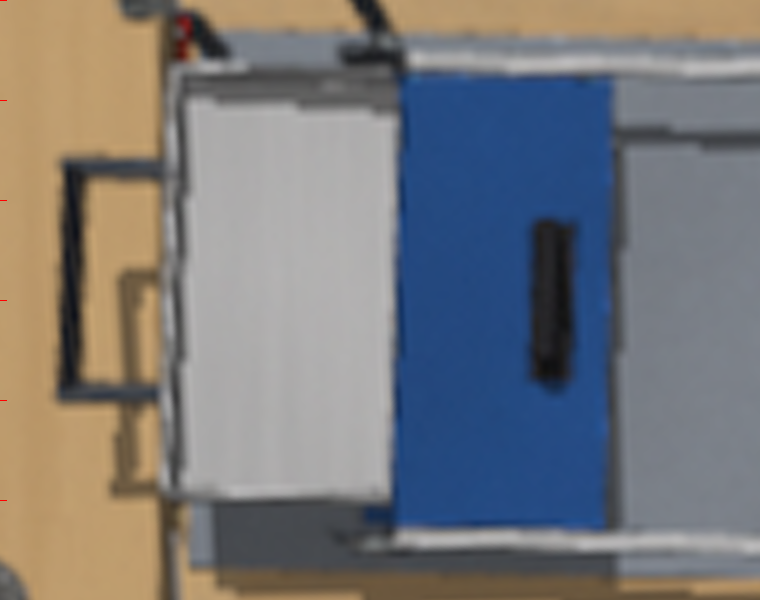

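View pics/o_top_1000.png

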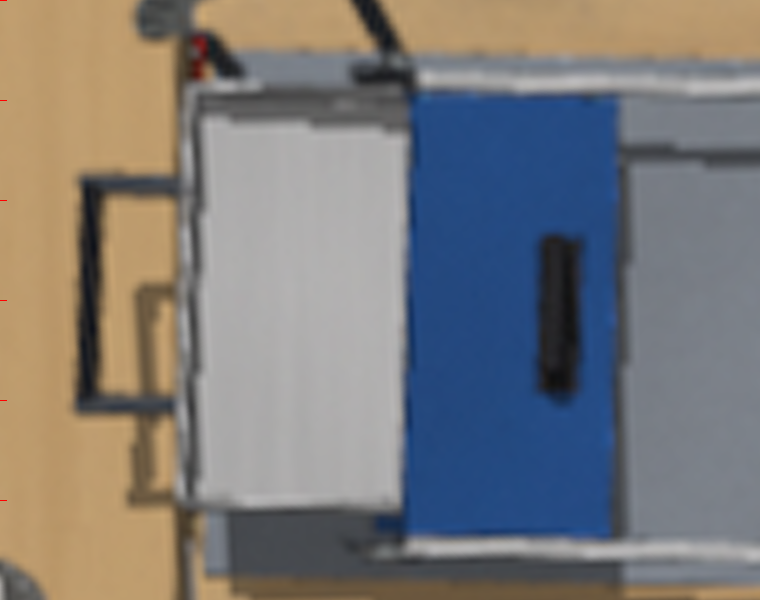

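View pics/o_side_1000.png

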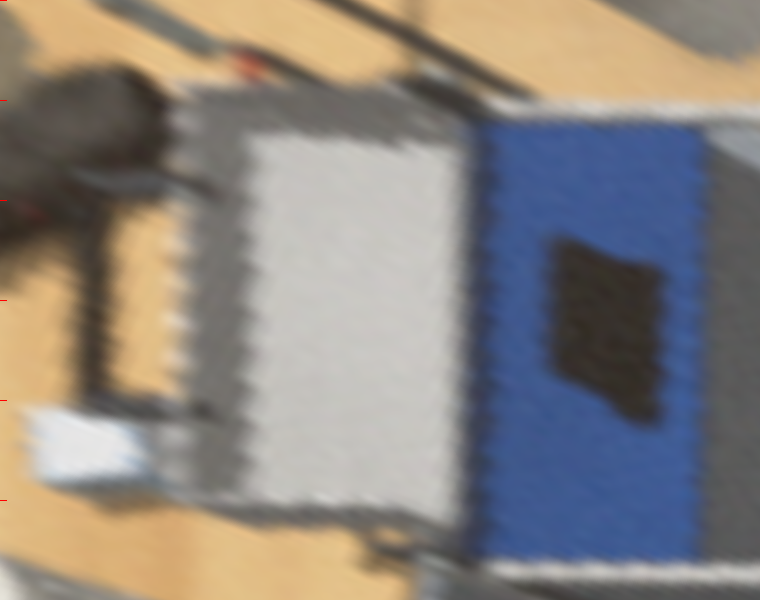

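Call:
move_arm(
  deltas=[
    [20,-30,10,0,0,3,1],
    [50,-70,20,0,0,6,1],
    [75,-110,30,0,0,9,1],
    [100,-150,40,0,0,12,1],
    [125,-190,40,0,0,15,1],
    [150,-230,40,0,0,18,1],
    [175,-270,40,0,0,21,1],
    [200,-300,40,0,0,23.4,1],
  ],
  newtons=30,
)

```text
time_s: 2.75
eef_pos: [0.4268, 0.1991, 0.2717]
eef_rot: [2.237, 2.205, 0.001]
force: [0.7, 0.8, 0.4]
grip_width: 0.0854
```

Call:
move_arm(
  deltas=[
    [20,-30,0,0,0,0,1],
    [40,-60,0,0,0,0,1],
    [65,-95,0,0,0,0,1],
    [85,-125,0,0,0,0,1],
    [105,-155,0,0,0,0,0.6],
    [121,-177,-10,0,0,0,0.4],
    [121,-177,-30,0,0,0,0.3],
    [121,-177,-50,0,0,0,0.3],
  ],
)

```text
time_s: 3.55
eef_pos: [0.5477, 0.0233, 0.2205]
eef_rot: [2.24, 2.202, 0.0]
force: [0.3, 0.1, -0.5]
grip_width: 0.0555
```

```bash
python3 - <<'E'
from h import *
s=manip.get_state(); print(s["time_s"],s["eef_pos"],s["eef_rot"],s["force"],s["grip_width"],s["q"])
R=Ro.from_rotvec(s["eef_rot"]).as_matrix(); print(np.round(R,4), np.degrees(np.arctan2(R[1,0],R[0,0])))
p=optics.grab_frame("wrist"); cv2.imwrite("pics/w1.png",p["color"])
p=optics.grab_frame("top"); cv2.imwrite("pics/top2.png",cv2.resize(p["color"][120:270,190:500],None,fx=2.5,fy=2.5,interpolation=3))
E
```

```text
3.55 [0.54774038 0.02328667 0.22046018] [2.24024021e+00 2.20224980e+00 1.85168230e-04] [ 0.30152203  0.11358588 -0.48331186] 0.05551586585303076 [-1.10591818e-01  2.58714875e-01 -5.85764667e-03  1.30602299e+00
 -1.14867524e-05 -9.34890272e-02]
[[ 1.710e-02  9.999e-01  2.000e-04]
 [ 9.999e-01 -1.710e-02 -0.000e+00]
 [-0.000e+00  2.000e-04 -1.000e+00]] 89.02008201758106
```

View pics/w1.png

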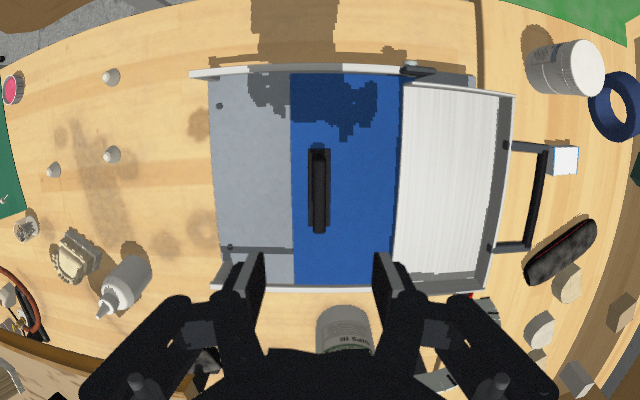

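```bash
cat >> h.py <<'E'
def wpx(p,P):
    c=np.asarray(P)@np.array(p["R"]).T+p["t"]; r=np.hypot(c[...,0],c[...,1])+1e-12; th=np.arctan2(r,c[...,2])
    return p["fx"]*th*c[...,0]/r+p["cx"], p["fy"]*th*c[...,1]/r+p["cy"]
def wray(p,u,v,z):
    a=(u-p["cx"])/p["fx"]; b=(v-p["cy"])/p["fy"]; th=np.hypot(a,b); d=np.array([a/th*np.sin(th),b/th*np.sin(th),np.cos(th)])
    R=np.array(p["R"]); o=-R.T@p["t"]; d=R.T@d; return o+d*(z-o[2])/d[2]
def wortho(p,z,x0,x1,y0,y1,s=2):
    xs=np.arange(x1,x0,-0.001/s); ys=np.arange(y1,y0,-0.001/s)
    Y,X=np.meshgrid(ys,xs); u,v=wpx(p,np.stack([X,Y,np.full_like(X,z)],-1))
    return cv2.remap(p["color"],u.astype(np.float32),v.astype(np.float32),cv2.INTER_CUBIC)
E
python3 - <<'E'
from h import *
p=optics.grab_frame("wrist"); print(-np.array(p["R"]).T@p["t"])
for z in (.0645,.1):
    cv2.imwrite(f"pics/wo_{int(z*1e4)}.png",wortho(p,z,.40,.68,-.08,.30,2))
# fin top face px guess and cones
for (u,v) in [(111,75),(111,154),(53,169)]: print(np.round(wray(p,u,v,.011),4))
E
```

```text
[0.46881845 0.02564714 0.36171951]
[ 0.401  -0.2413  0.011 ]
[ 0.5061 -0.2517  0.011 ]
[ 0.5177 -0.3816  0.011 ]
```

View pics/wo_645.png

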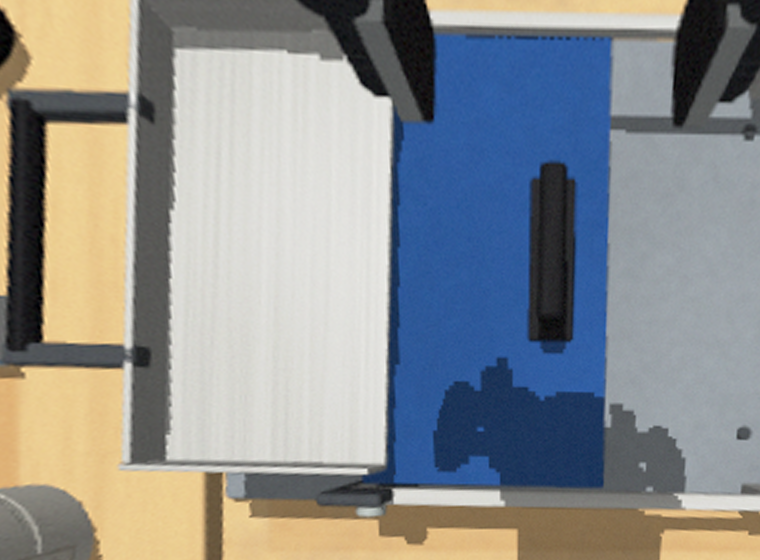

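View pics/wo_1000.png

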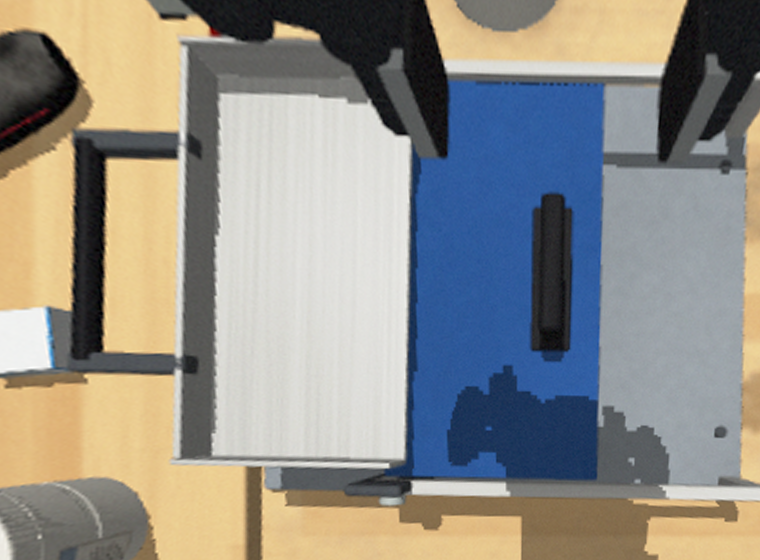

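Call:
move_arm(
  deltas=[
    [0,0,-30,0,0,0,0.2],
    [0,0,-65,0,0,0,0.2],
    [0,0,-100,0,0,0,0.2],
    [0,0,-125,0,0,0,0.2],
    [0,0,-140,0,0,0,0.2],
    [0,0,-146,0,0,0,0.2],
    [0,0,-146,0,0,0,-0.4],
    [0,0,-146,0,0,0,-1],
  ],
  newtons=40,
)

```text
time_s: 4.5
eef_pos: [0.548, 0.0244, 0.0766]
eef_rot: [2.237, 2.203, 0.002]
force: [0.3, 0.6, 0.5]
grip_width: 0.0228
```

Call:
move_arm(
  deltas=[
    [0,0,0,0,0,0,-1],
    [0,0,0,0,0,0,-1],
    [0,0,0,0,0,0,-1],
    [0,-3,0,0,0,0,-1],
    [0,-8,0,0,0,0,-1],
    [0,-15,0,0,0,0,-1],
    [0,-23,0,0,0,0,-1],
    [0,-30,0,0,0,0,-1],
  ],
)

```text
time_s: 5.3
eef_pos: [0.5475, -0.0058, 0.0767]
eef_rot: [2.238, 2.204, 0.002]
force: [-4.2, 1.2, 7.8]
grip_width: 0.0113
```

Call:
move_arm(
  deltas=[
    [-0.7,-10,0,0,0,0,-1],
    [-1,-20,0,0,0,0,-1],
    [-1.2,-30,0,0,0,0,-1],
    [-1.4,-40,0,0,0,0,-1],
    [-1.6,-50,0,0,0,0,-1],
    [-1.8,-58,0,0,0,0,-1],
    [-2,-65,0,0,0,0,-1],
    [-2,-69,0,0,0,0,-1],
  ],
)

```text
time_s: 6.1
eef_pos: [0.5462, -0.0753, 0.0767]
eef_rot: [2.237, 2.202, 0.003]
force: [0.2, 1.7, 7.3]
grip_width: 0.0111
```

Call:
move_arm(
  deltas=[
    [0,-2,0,0,0,0,-1],
    [0,-3,0,0,0,0,-1],
    [0,-4,0,0,0,0,-1],
    [0,-5,0,0,0,0,-1],
    [0,-5,0,0,0,0,-1],
    [0,-5,0,0,0,0,-1],
    [0,-5,0,0,0,0,-1],
    [0,-5,0,0,0,0,-1],
  ],
)

```text
time_s: 6.9
eef_pos: [0.5461, -0.078, 0.0767]
eef_rot: [2.237, 2.206, 0.007]
force: [1.1, 11.1, 8.6]
grip_width: 0.0111
```

Call:
move_arm(
  deltas=[
    [0,2,0,0,0,0,0.2],
    [0,2,0,0,0,0,0.2],
    [0,2,20,0,0,0,0.2],
    [0,2,50,0,0,0,0.3],
    [0,0,80,0,0,0,0.5],
    [-10,-40,100,0,0,0,0.6],
    [-20,-80,100,0,0,0,0.6],
    [-30,-120,100,0,0,0,0.6],
  ],
)

```text
time_s: 7.7
eef_pos: [0.515, -0.2011, 0.1763]
eef_rot: [2.236, 2.204, 0.0]
force: [0.4, -0.2, -0.1]
grip_width: 0.0682
```

Call:
move_arm(
  deltas=[
    [-3,-20,0,0,0,0,0.6],
    [-5,-40,0,0,0,0,0.6],
    [-7,-60,0,0,0,0,0.6],
    [-9,-66,0,0,0,0,0.6],
    [-9,-66,0,0,0,0,0.6],
    [-9,-66,0,0,0,0,0.6],
    [-9,-66,0,0,0,0,0.6],
    [-9,-66,0,0,0,0,0.6],
  ],
)

```text
time_s: 8.5
eef_pos: [0.5064, -0.2649, 0.1754]
eef_rot: [2.237, 2.205, 0.0]
force: [0.1, 0.1, 0.4]
grip_width: 0.0683
```

```bash
cat > look.py <<'E'
import sys
from h import *
n=sys.argv[1]
s=manip.get_state(); print(s["time_s"],np.round(s["eef_pos"],4),s["grip_width"])
p=optics.grab_frame("wrist"); cv2.imwrite(f"pics/w_{n}.png",p["color"])
for d in optics.masks_of(p,"cone1_mid")[:6]:
    m=d["region"]; v,u=np.nonzero(m); print(round(d["score"],2),m.sum(),u.mean(),v.mean(),(u.min(),u.max(),v.min(),v.max()),np.round(wray(p,u.mean(),v.mean(),.010),4))
t=optics.grab_frame("top"); cv2.imwrite(f"pics/t_{n}.png",cv2.resize(t["color"][120:270,190:500],None,fx=2.5,fy=2.5,interpolation=3))
E
python3 look.py a
```

```text
8.5 [ 0.5064 -0.2649  0.1754] 0.06832956425601189
0.56 793 254.75409836065575 316.4741488020177 (np.int64(242), np.int64(270), np.int64(294), np.int64(341)) [ 0.6772 -0.3474  0.01  ]
```

View pics/w_a.png

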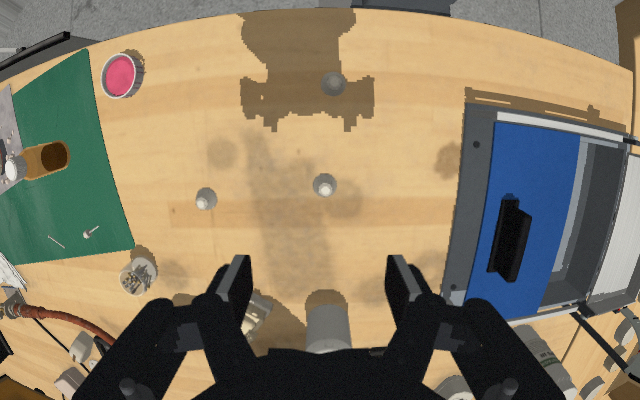

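View pics/t_a.png

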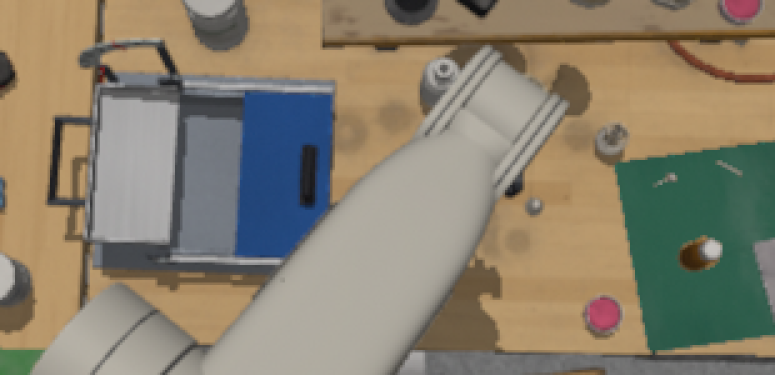

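```bash
python3 - <<'E'
from h import *
p=optics.grab_frame("wrist")
for u,v in [(325,184),(206,198),(333,84)]: print(np.round(wray(p,u,v,.009),4))
cv2.imwrite("pics/wo2.png",wortho(p,.001,.36,.56,-.42,-.20,3))
E
```

```text
[ 0.5071 -0.2577  0.009 ]
[ 0.5199 -0.3872  0.009 ]
[ 0.4057 -0.2488  0.009 ]
```

View pics/wo2.png

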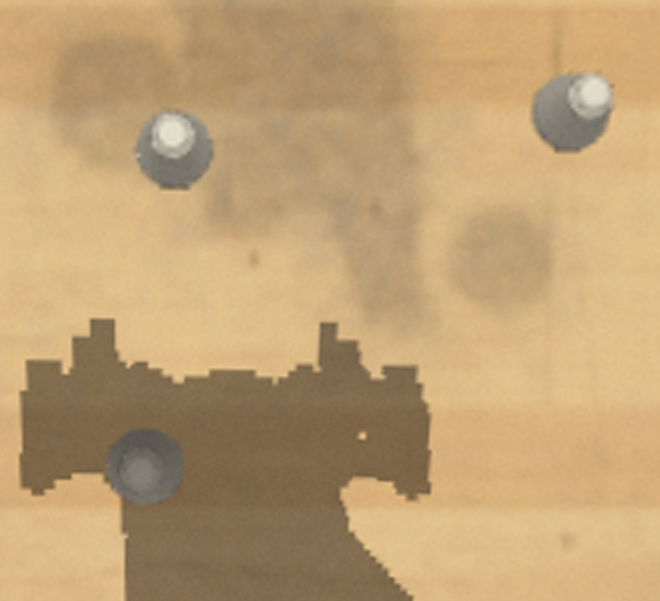

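Call:
move_arm(
  deltas=[
    [1,3,-35,0,0,0,0.4],
    [3.5,7,-75,0,0,0,0.3],
    [3.5,7,-115,0,0,0,0.3],
    [3.5,7,-145,0,0,0,0.3],
    [3.5,7,-165,0,0,0,0.3],
    [3.5,7,-174,0,0,0,0.3],
    [3.5,7,-175,0,0,0,0.3],
    [3.5,7,-175,0,0,0,-0.2],
  ],
  newtons=30,
)

```text
time_s: 9.5
eef_pos: [0.5101, -0.2589, 0.0011]
eef_rot: [2.238, 2.204, 0.0]
force: [0.1, -0.3, 0.6]
grip_width: 0.0422
```

Call:
move_arm(
  deltas=[
    [0,0,0,0,0,0,-1],
    [0,0,0,0,0,0,-1],
    [0,0,0,0,0,0,-1],
    [0,0,0,0,0,0,-1],
    [0,0,0,0,0,0,-1],
    [0,0,5,0,0,0,-1],
    [0,0,15,0,0,0,-1],
    [0,0,25,0,0,0,-1],
  ],
)

```text
time_s: 10.3
eef_pos: [0.5097, -0.2586, 0.0262]
eef_rot: [-2.238, -2.204, -0.0]
force: [-1.2, -1.2, 0.0]
grip_width: 0.0214
```

```bash
python3 look.py b
```

```text
10.3 [ 0.5097 -0.2586  0.0262] 0.02142562165669503
```

View pics/w_b.png

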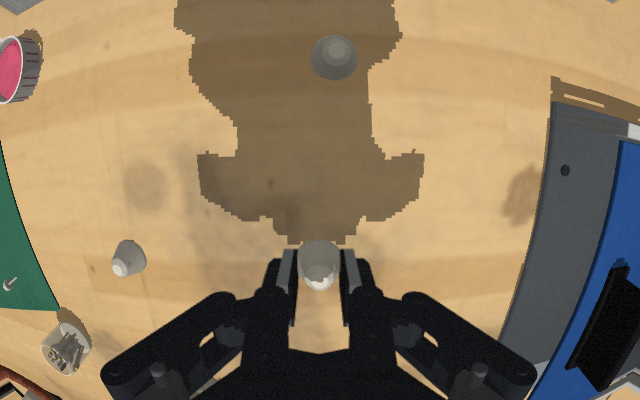

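Call:
move_arm(
  deltas=[
    [0,0,30,0,0,0,-1],
    [0,0,65,0,0,0,-1],
    [0,20,105,0,0,0,-1],
    [-2,55,135,0,0,0,-1],
    [-3,95,144,0,0,0,-1],
    [-4,135,144,0,0,0,-1],
    [-5,175,144,0,0,0,-1],
    [-6,215,144,0,0,0,-1],
  ],
)

```text
time_s: 11.25
eef_pos: [0.5033, -0.0422, 0.1693]
eef_rot: [2.239, 2.204, 0.0]
force: [0.3, 0.8, 0.0]
grip_width: 0.0217
```

Call:
move_arm(
  deltas=[
    [-1,40,0,0,0,0,-1],
    [-2,80,0,0,0,0,-1],
    [-3,120,0,0,0,0,-1],
    [-4,155,0,0,0,0,-1],
    [-4,185,0,0,0,0,-1],
    [-4,199,0,0,0,0,-1],
    [-4,199,-20,0,0,0,-1],
    [-4,199,-50,0,0,0,-1],
  ],
)

```text
time_s: 12.05
eef_pos: [0.5007, 0.1558, 0.1198]
eef_rot: [2.236, 2.204, 0.004]
force: [1.4, 1.0, 0.0]
grip_width: 0.0212
```

```bash
python3 look.py c
```

```text
12.05 [0.5007 0.1558 0.1198] 0.02123024074338907
0.3 74102 228.0620900920353 215.73025019567623 (np.int64(28), np.int64(488), np.int64(106), np.int64(381)) [0.5148 0.0755 0.01  ]
```

View pics/w_c.png

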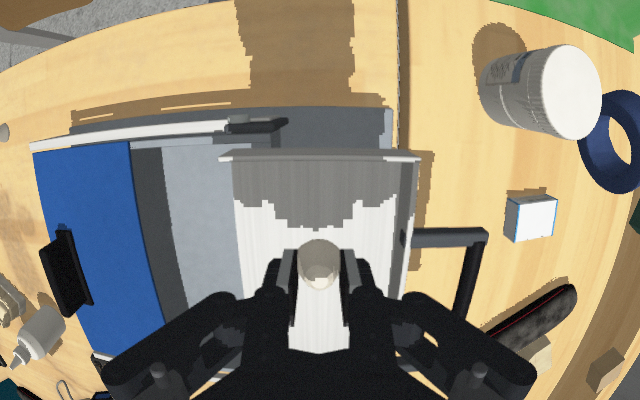

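Call:
move_arm(
  deltas=[
    [0,0,-15,0,0,0,-1],
    [0,0,-28,0,0,0,-1],
    [0,0,-35,0,0,0,-1],
    [0,0,-37.5,0,0,0,-1],
    [0,0,-37.5,0,0,0,-0.3],
    [0,0,-37.5,0,0,0,0],
    [0,0,-37.5,0,0,0,0],
    [0,0,-15,0,0,0,0],
  ],
)

```text
time_s: 13.0
eef_pos: [0.4984, 0.1551, 0.1028]
eef_rot: [-2.237, -2.203, 0.005]
force: [0.7, -0.1, 0.2]
grip_width: 0.0426
```

Call:
move_arm(
  deltas=[
    [0,0,25,0,0,0,0],
    [-10,-20,60,0,0,0,0],
    [-30,-60,75,0,0,0,0],
    [-40,-100,75,0,0,0,0],
    [-50,-140,75,0,0,0,0.3],
    [-65,-180,75,0,0,0,0.3],
    [-80,-220,75,0,0,0,0.3],
    [-95,-260,75,0,0,0,0.3],
  ],
)

```text
time_s: 13.8
eef_pos: [0.4039, -0.106, 0.1798]
eef_rot: [2.237, 2.204, 0.001]
force: [1.6, -0.2, -0.9]
grip_width: 0.0556
```

```bash
python3 look.py d; python3 - <<'E'
from h import *
p=optics.grab_frame("wrist")
cv2.imwrite("pics/wo3.png",wortho(p,.001,.34,.55,-.42,-.20,3))
E
```

```text
13.8 [ 0.4039 -0.106   0.1798] 0.05556377716517574
```

View pics/w_d.png

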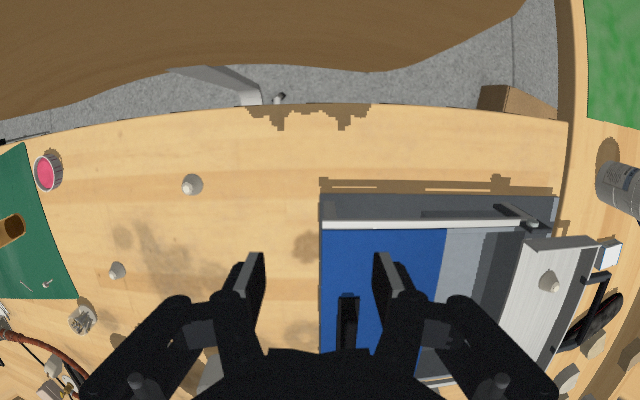

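View pics/wo3.png

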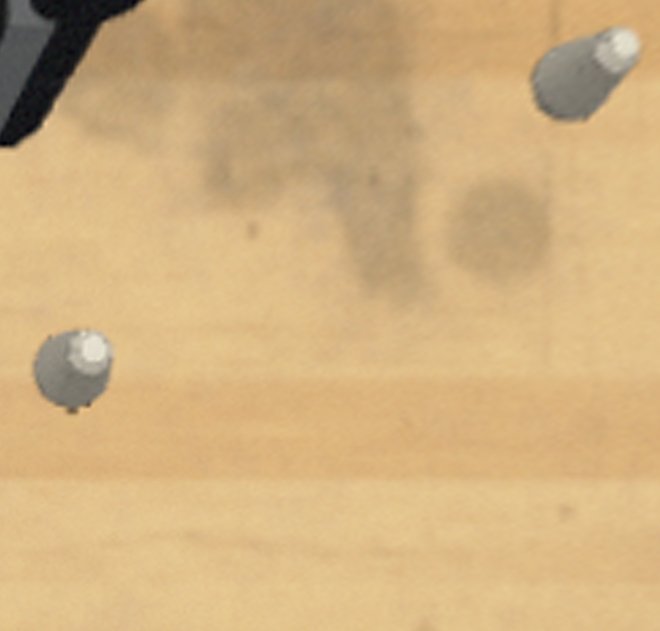

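Call:
move_arm(
  deltas=[
    [5,-25,0,0,0,0,0.3],
    [10,-60,0,0,0,0,0.3],
    [18,-95,-5,0,0,0,0.3],
    [23,-117,-30,0,0,0,0.3],
    [23,-117,-60,0,0,0,0.3],
    [23,-117,-80,0,0,0,0.3],
    [23,-117,-80,0,0,0,0.3],
    [23,-117,-80,0,0,0,0.3],
  ],
)

```text
time_s: 14.8
eef_pos: [0.4283, -0.2208, 0.0998]
eef_rot: [-2.236, -2.206, -0.0]
force: [-0.5, 0.5, -1.0]
grip_width: 0.0555
```

```bash
python3 look.py e; python3 - <<'E'
from h import *
p=optics.grab_frame("wrist")
cv2.imwrite("pics/wo4.png",wortho(p,.001,.34,.55,-.42,-.18,3))
E
```

```text
14.8 [ 0.4283 -0.2208  0.0998] 0.055533739160564775
```

View pics/wo4.png

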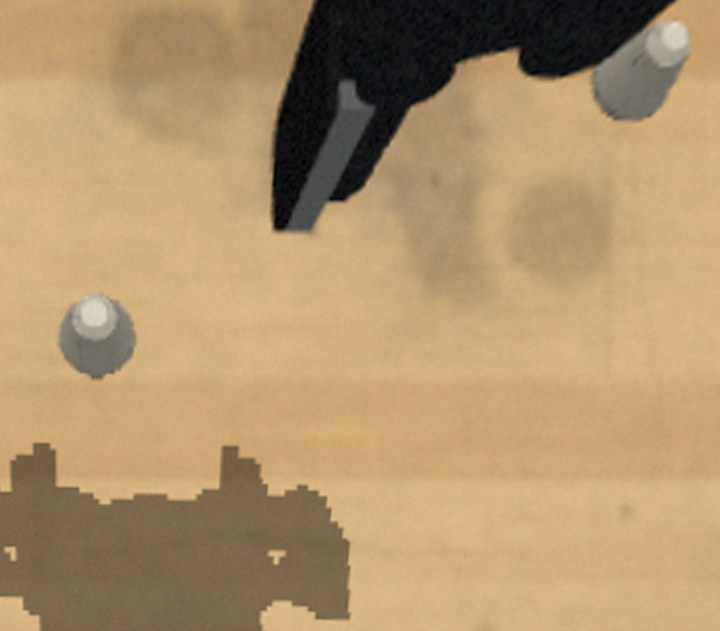

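```bash
python3 look.py f; python3 - <<'E'
from h import *
p=optics.grab_frame("wrist")
cv2.imwrite("pics/wo5.png",wortho(p,.001,.34,.55,-.42,-.18,3))
E
```

```text
15.0 [ 0.4284 -0.2217  0.1005] 0.055468822977327706
```

View pics/wo5.png

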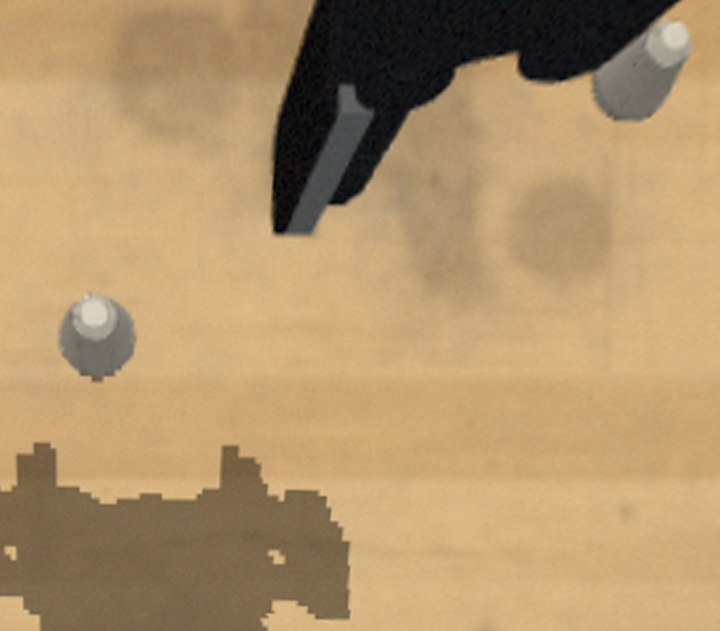

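View pics/w_f.png

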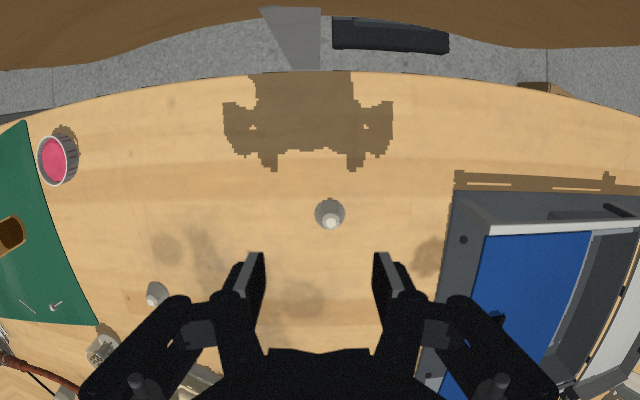

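Call:
move_arm(
  deltas=[
    [4,5,-15,0,0,0,0.3],
    [8.5,9,-40,0,0,0,0.3],
    [8.5,9,-70,0,0,0,0.3],
    [8.5,9,-90,0,0,0,0.3],
    [8.5,9,-99,0,0,0,0.3],
    [8.5,9,-100,0,0,0,0.3],
    [8.5,9,-100,0,0,0,-0.3],
    [8.5,9,-100,0,0,0,-1],
  ],
)

```text
time_s: 16.0
eef_pos: [0.4368, -0.2131, 0.0003]
eef_rot: [2.237, 2.203, 0.0]
force: [-1.0, -0.5, -0.9]
grip_width: 0.0274
```

Call:
move_arm(
  deltas=[
    [0,0,0,0,0,0,-1],
    [0,0,0,0,0,0,-1],
    [0,0,0,0,0,0,-1],
    [0,0,0,0,0,0,-1],
    [0,0,5,0,0,0,-1],
    [0,0,25,0,0,0,-1],
    [0,0,60,0,0,0,-1],
    [5,20,100,0,0,0,-1],
  ],
)

```text
time_s: 16.8
eef_pos: [0.4406, -0.1935, 0.1003]
eef_rot: [-2.24, -2.201, 0.001]
force: [0.6, 0.1, 1.0]
grip_width: 0.0222
```

```bash
python3 look.py g
```

```text
16.8 [ 0.4406 -0.1935  0.1003] 0.022215474185999083
```

View pics/w_g.png

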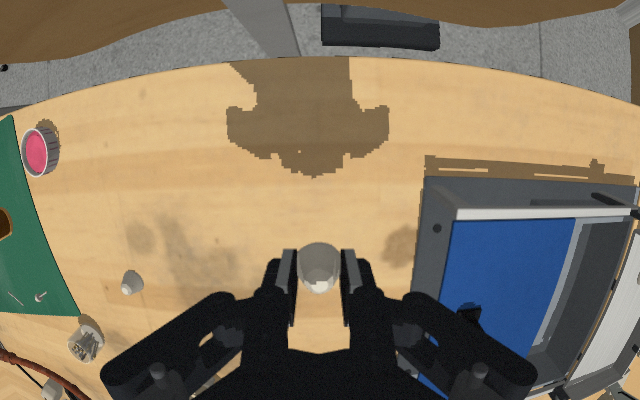

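Call:
move_arm(
  deltas=[
    [0,0,35,0,0,0,-1],
    [10,10,65,0,0,0,-1],
    [22,45,70,0,0,0,-1],
    [34,85,70,0,0,0,-1],
    [46,125,70,0,0,0,-1],
    [58,165,70,0,0,0,-1],
    [70,205,70,0,0,0,-1],
    [80,245,70,0,0,0,-1],
  ],
)

```text
time_s: 17.75
eef_pos: [0.5212, 0.0538, 0.1683]
eef_rot: [-2.238, -2.203, 0.001]
force: [0.3, -1.0, -0.6]
grip_width: 0.0221
```

Call:
move_arm(
  deltas=[
    [10,40,0,0,0,0,-1],
    [20,75,0,0,0,0,-1],
    [24,97,0,0,0,0,-1],
    [24.5,103.5,-10,0,0,0,-1],
    [24.5,103.5,-35,0,0,0,-1],
    [24.5,103.5,-60,0,0,0,-1],
    [24.5,103.5,-60,0,0,0,-1],
    [24.5,103.5,-60,0,0,0,-1],
  ],
)

```text
time_s: 18.55
eef_pos: [0.5452, 0.155, 0.1088]
eef_rot: [-2.239, -2.203, 0.002]
force: [0.5, -0.0, 0.3]
grip_width: 0.0221
```

```bash
python3 look.py i
```

```text
18.55 [0.5452 0.155  0.1088] 0.02214613090541121
```

View pics/w_i.png

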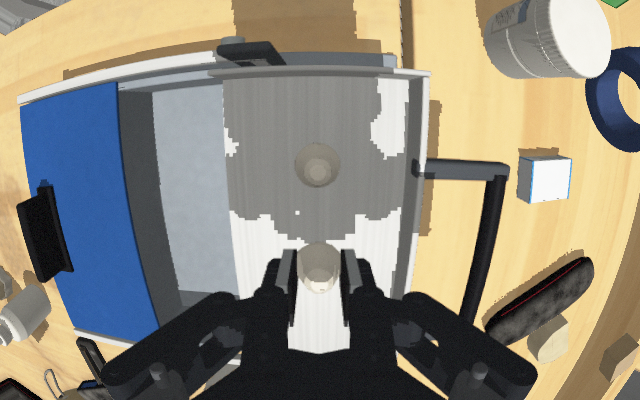

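Call:
move_arm(
  deltas=[
    [0,0,-12,0,0,0,-1],
    [0,0,-22,0,0,0,-1],
    [0,0,-26.5,0,0,0,-1],
    [0,0,-26.5,0,0,0,-0.6],
    [0,0,-26.5,0,0,0,-0.2],
    [0,0,-26.5,0,0,0,0],
    [0,0,-26.5,0,0,0,0],
    [0,0,-5,0,0,0,0],
  ],
)

```text
time_s: 19.5
eef_pos: [0.5444, 0.1556, 0.1025]
eef_rot: [-2.237, -2.202, 0.005]
force: [-0.7, 0.2, -0.6]
grip_width: 0.0427
```

Call:
move_arm(
  deltas=[
    [0,0,25,0,0,0,0],
    [0,-10,60,0,0,0,0],
    [0,-50,70,0,0,0,0],
    [-3,-95,70,0,0,0,0],
    [-6,-140,70,0,0,0,0],
    [-9,-185,70,0,0,0,0.3],
    [-12,-230,70,0,0,0,0.3],
    [-15,-275,70,0,0,0,0.3],
  ],
)

```text
time_s: 20.3
eef_pos: [0.5304, -0.1209, 0.1747]
eef_rot: [2.238, 2.204, 0.001]
force: [0.3, -0.4, -0.3]
grip_width: 0.0552
```

Call:
move_arm(
  deltas=[
    [-2,-45,0,0,0,0,0.3],
    [-4,-90,0,0,0,0,0.3],
    [-6,-135,0,0,0,0,0.3],
    [-8,-175,-5,0,0,0,0.3],
    [-8,-205,-20,0,0,0,0.3],
    [-8,-220,-40,0,0,0,0.3],
    [-8,-225,-60,0,0,0,0.3],
    [-8,-225,-60,0,0,0,0.3],
  ],
)

```text
time_s: 21.1
eef_pos: [0.5214, -0.3443, 0.1116]
eef_rot: [-2.237, -2.2, 0.001]
force: [0.3, 0.7, 0.1]
grip_width: 0.0556
```

```bash
python3 look.py j; python3 - <<'E'
from h import *
p=optics.grab_frame("wrist")
cv2.imwrite("pics/wo6.png",wortho(p,.001,.40,.58,-.48,-.28,3))
E
```

```text
21.1 [ 0.5214 -0.3443  0.1116] 0.055585664675082344
```

View pics/wo6.png

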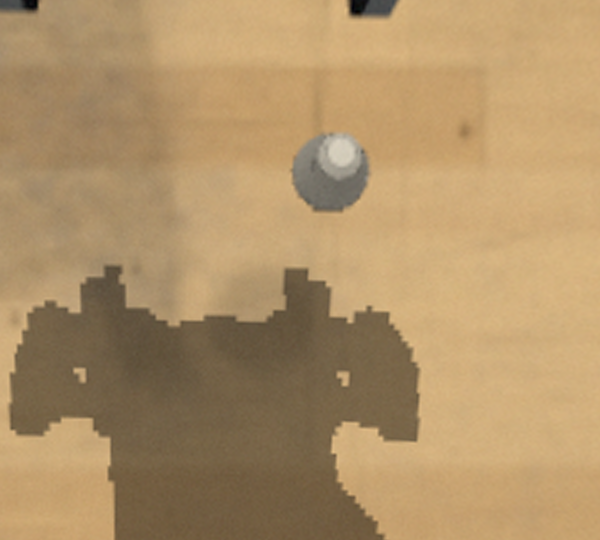

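View pics/w_j.png

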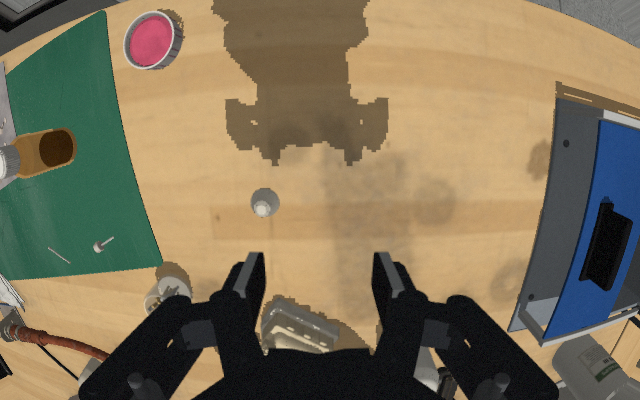

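Call:
move_arm(
  deltas=[
    [0.5,-25,-10,0,0,0,0.3],
    [0.5,-46,-35,0,0,0,0.3],
    [0.5,-46,-75,0,0,0,0.3],
    [0.5,-46,-100,0,0,0,0.3],
    [0.5,-46,-110,0,0,0,0.3],
    [0.5,-46,-111,0,0,0,0.3],
    [0.5,-46,-111,0,0,0,-0.3],
    [0.5,-46,-111,0,0,0,-1],
  ],
)

```text
time_s: 22.1
eef_pos: [0.5241, -0.3909, 0.0051]
eef_rot: [2.236, 2.203, 0.0]
force: [-0.2, 0.1, 1.1]
grip_width: 0.0274
```

Call:
move_arm(
  deltas=[
    [0,0,0,0,0,0,-1],
    [0,0,0,0,0,0,-1],
    [0,0,0,0,0,0,-1],
    [0,0,0,0,0,0,-1],
    [0,0,5,0,0,0,-1],
    [0,0,25,0,0,0,-1],
    [0,0,60,0,0,0,-1],
    [0,20,100,0,0,0,-1],
  ],
)

```text
time_s: 22.9
eef_pos: [0.5226, -0.3712, 0.1036]
eef_rot: [-2.24, -2.201, 0.001]
force: [0.2, -0.0, -0.0]
grip_width: 0.0196
```

```bash
python3 look.py k
```

```text
22.9 [ 0.5226 -0.3712  0.1036] 0.019616625056909243
0.21 18211 596.2792268409203 232.59162044917906 (np.int64(526), np.int64(639), np.int64(101), np.int64(344)) [ 0.5622 -0.0443  0.01  ]
```

View pics/w_k.png

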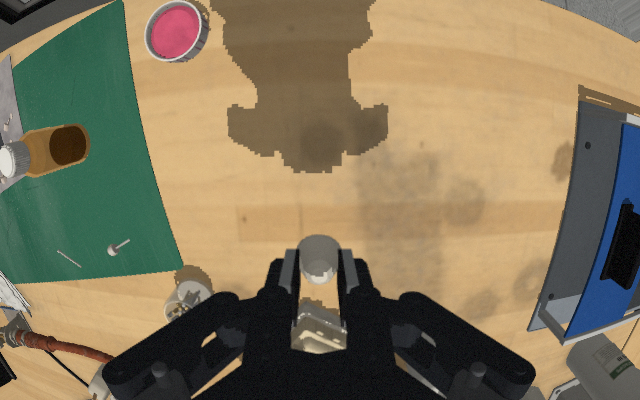

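Call:
move_arm(
  deltas=[
    [0,10,35,0,0,0,-1],
    [5,40,65,0,0,0,-1],
    [10,85,70,0,0,0,-1],
    [15,130,70,0,0,0,-1],
    [20,175,70,0,0,0,-1],
    [25,220,70,0,0,0,-1],
    [30,265,70,0,0,0,-1],
    [35,310,70,0,0,0,-1],
  ],
)

```text
time_s: 23.85
eef_pos: [0.5577, -0.0585, 0.1725]
eef_rot: [-2.238, -2.203, 0.001]
force: [1.4, -0.5, 0.1]
grip_width: 0.0194
```

Call:
move_arm(
  deltas=[
    [5,45,0,0,0,0,-1],
    [10,90,0,0,0,0,-1],
    [16,135,0,0,0,0,-1],
    [22,175,0,0,0,0,-1],
    [28,205,0,0,0,0,-1],
    [32,216,-10,0,0,0,-1],
    [32,216,-35,0,0,0,-1],
    [32,216,-55,0,0,0,-1],
  ],
)

```text
time_s: 24.65
eef_pos: [0.5897, 0.1557, 0.116]
eef_rot: [-2.237, -2.204, 0.002]
force: [0.0, -0.3, -0.6]
grip_width: 0.0193
```

```bash
python3 look.py l
```

```text
24.65 [0.5897 0.1557 0.116 ] 0.019301564356586136
```

View pics/w_l.png

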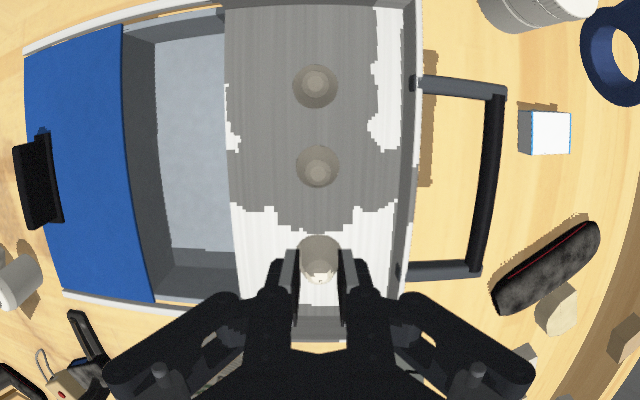

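Call:
move_arm(
  deltas=[
    [0,0,-12,0,0,0,-1],
    [0,0,-24,0,0,0,-1],
    [0,0,-31,0,0,0,-1],
    [0,0,-31,0,0,0,-0.6],
    [0,0,-31,0,0,0,-0.2],
    [0,0,-31,0,0,0,0],
    [0,0,-31,0,0,0,0],
    [0,0,-5,0,0,0,0],
  ],
)

```text
time_s: 25.6
eef_pos: [0.5886, 0.1557, 0.111]
eef_rot: [-2.236, -2.202, 0.006]
force: [0.5, 0.9, 0.2]
grip_width: 0.0428
```

Call:
move_arm(
  deltas=[
    [0,0,25,0,0,0,0],
    [-5,10,65,0,0,0,0],
    [-15,30,100,0,0,0,0],
    [-25,60,110,0,0,0,0],
    [-33,85,110,0,0,0,0],
    [-34,98,110,0,0,0,0],
    [-34,98,110,0,0,0,0],
    [-34,98,110,0,0,0,0],
  ],
)

```text
time_s: 26.4
eef_pos: [0.5563, 0.2534, 0.2228]
eef_rot: [-2.238, -2.205, 0.001]
force: [0.3, -0.1, -0.2]
grip_width: 0.0428
```

```bash
python3 look.py m; python3 - <<'E'
from h import *
p=optics.grab_frame("wrist"); print(-np.array(p["R"]).T@p["t"])
cv2.imwrite("pics/wo7.png",wortho(p,.1,.42,.70,.02,.34,2.5))
E
```

```text
26.4 [0.5563 0.2534 0.2228] 0.042838469630867335
[0.47866407 0.2545008  0.36545812]
```

View pics/wo7.png

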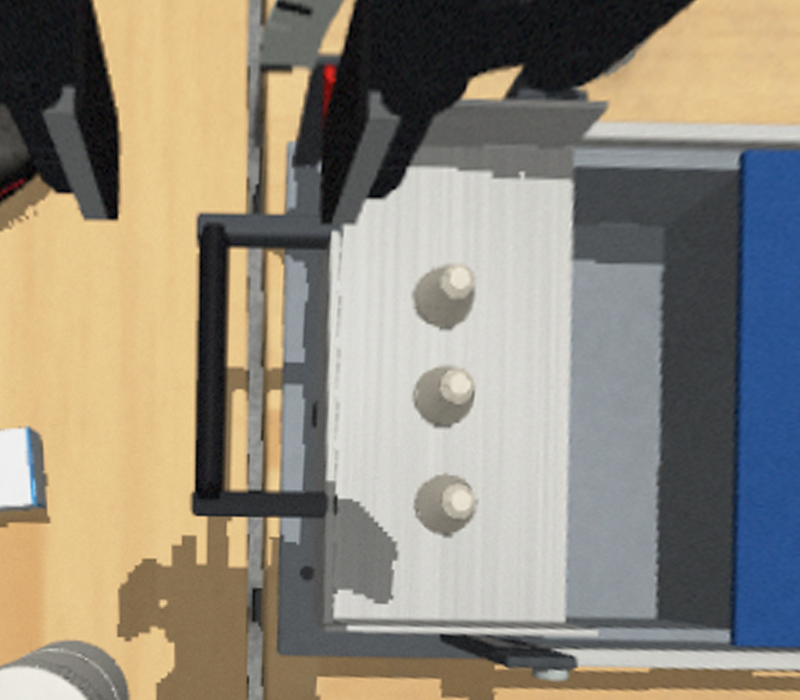

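View pics/t_m.png

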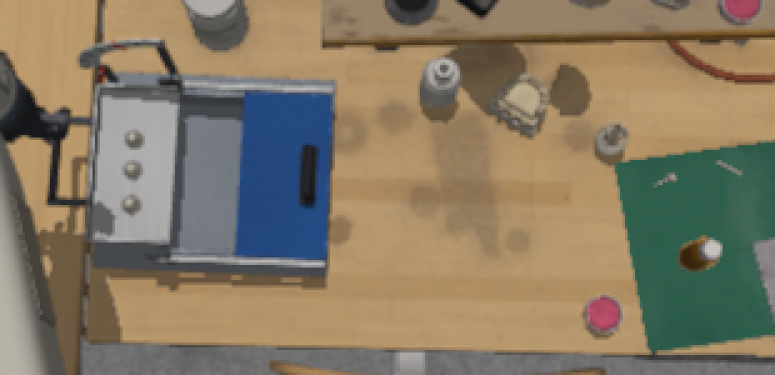

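View pics/w_m.png

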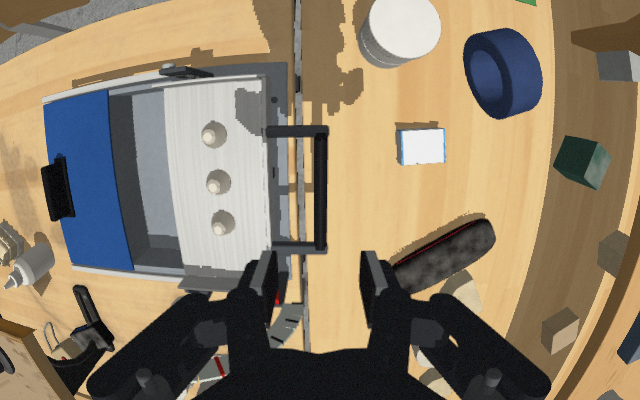

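Call:
move_arm(
  deltas=[
    [0,1,-30,0,0,0,0],
    [0,1.5,-65,0,0,0,0],
    [0,1.5,-100,0,0,0,0],
    [0,1.5,-125,0,0,0,0],
    [0,1.5,-138,0,0,0,0],
    [0,1.5,-141,0,0,0,0],
    [0,1.5,-141,0,0,0,0],
    [0,1.5,-141,0,0,0,0],
  ],
  newtons=25,
)

```text
time_s: 27.4
eef_pos: [0.557, 0.2554, 0.0837]
eef_rot: [2.238, 2.203, 0.003]
force: [0.7, 0.1, 0.7]
grip_width: 0.0427
```

```bash
python3 look.py n
```

```text
27.4 [0.557  0.2554 0.0837] 0.042701878759374166
0.59 971 156.39340885684862 301.0525231719876 (np.int64(140), np.int64(177), np.int64(283), np.int64(323)) [0.6439 0.1006 0.01  ]
```

View pics/w_n.png

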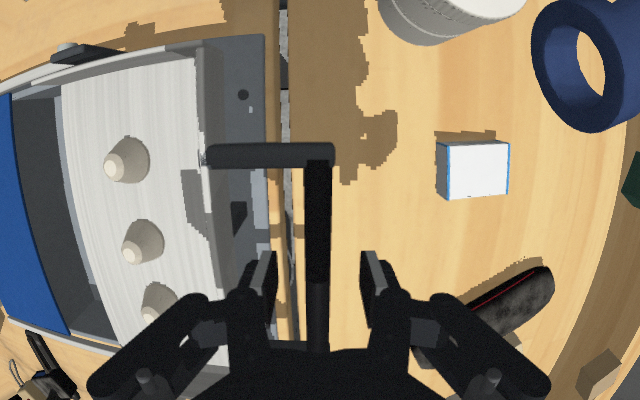

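Bar sits between the fingers (bar at column ~318). Close.

Call:
move_arm(
  deltas=[
    [0,0,0,0,0,0,-1],
    [0,0,0,0,0,0,-1],
    [0,0,0,0,0,0,-1],
    [0,0,0,0,0,0,-1],
    [0,0,0,0,0,0,-1],
    [0,0,0,0,0,0,-1],
    [0,0,0,0,0,0,-1],
    [0,0,0,0,0,0,-1],
  ],
)

```text
time_s: 28.35
eef_pos: [0.5563, 0.255, 0.0826]
eef_rot: [2.238, 2.203, -0.0]
force: [-1.2, -4.2, 5.9]
grip_width: 0.0108
```

```bash
python3 - <<'E'
import numpy as np
L,h=148,20
def P(t): t=np.radians(t); return np.array([L*np.cos(t)-h*np.sin(t), L*np.sin(t)+h*np.cos(t)])
for t in [0,2,4,6,8,10,12,16,20,24,28,32,36,40,44,48,52,56,60,62]: print(t,np.round(P(t)-P(0),1))
E
```

```text
0 [0. 0.]
2 [-0.8  5.2]
4 [-1.8 10.3]
6 [-2.9 15.4]
8 [-4.2 20.4]
10 [-5.7 25.4]
12 [-7.4 30.3]
16 [-11.2  40. ]
20 [-15.8  49.4]
24 [-20.9  58.5]
28 [-26.7  67.1]
32 [-33.1  75.4]
36 [-40.   83.2]
40 [-47.5  90.5]
44 [-55.4  97.2]
48 [-63.8 103.4]
52 [-72.6 108.9]
56 [-81.8 113.9]
60 [-91.3 118.2]
62 [-96.2 120.1]
```

Call:
move_arm(
  deltas=[
    [0,-0.3,2.6,0,0,0,-1],
    [0,-0.8,5.2,0,0,0,-1],
    [0,-1.8,10.3,0,0,0,-1],
    [0,-2.9,15.4,0,0,0,-1],
    [0,-4.2,20.4,0,0,0,-1],
    [0,-7.4,30.3,0,0,0,-1],
    [-0.2,-11.2,40,0,0,0,-1],
    [-0.3,-15.8,49.4,0,0,0,-1],
  ],
)

```text
time_s: 29.15
eef_pos: [0.5559, 0.2398, 0.1329]
eef_rot: [-2.238, -2.204, -0.002]
force: [2.6, 3.0, -3.4]
grip_width: 0.0109
```

```bash
python3 look.py o
```

```text
29.15 [0.5559 0.2398 0.1329] 0.01092743099296126
```

View pics/w_o.png

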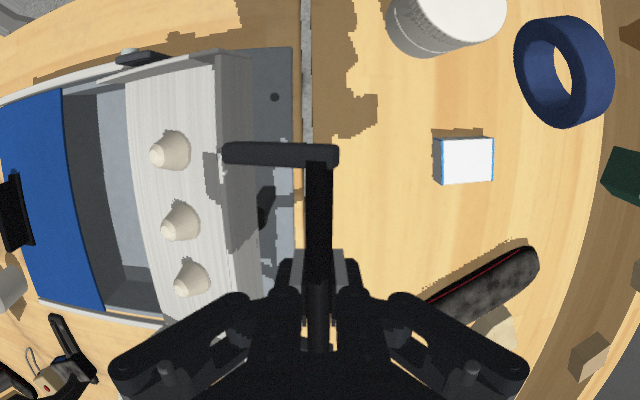

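Call:
move_arm(
  deltas=[
    [0,-5.1,9.1,0,0,0,-1],
    [-0.2,-10.9,17.7,0,0,0,-1],
    [-0.3,-17.3,26,0,0,0,-1],
    [-0.4,-24.2,33.8,0,0,0,-1],
    [-0.5,-31.7,41.1,0,0,0,-1],
    [-0.6,-39.6,47.8,0,0,0,-1],
    [-0.7,-43.8,50.9,0,0,0,-1],
    [-0.8,-48,54,0,0,0,-1],
  ],
)

```text
time_s: 30.1
eef_pos: [0.5553, 0.1944, 0.188]
eef_rot: [-2.234, -2.205, -0.011]
force: [-2.5, 15.9, 14.2]
grip_width: 0.0114
```

Call:
move_arm(
  deltas=[
    [0,-4.4,2.8,0,0,0,-1],
    [-0.1,-8.8,5.5,0,0,0,-1],
    [-0.2,-13.4,8,0,0,0,-1],
    [-0.3,-18,10.5,0,0,0,-1],
    [-0.3,-22.7,12.7,0,0,0,-1],
    [-0.4,-25.5,14,0,0,0,-1],
    [-0.4,-27.5,14.8,0,0,0,-1],
    [-0.4,-27.5,14.8,0,0,0,-1],
  ],
)

```text
time_s: 30.9
eef_pos: [0.5548, 0.166, 0.203]
eef_rot: [-2.236, -2.205, -0.009]
force: [-5.8, 9.8, 16.3]
grip_width: 0.0111
```

```bash
python3 look.py p; python3 - <<'E'
from h import *
p=optics.grab_frame("side"); cv2.imwrite("pics/s_p.png",cv2.resize(p["color"][110:260,230:410],None,fx=4,fy=4,interpolation=3))
E
```

```text
30.9 [0.5548 0.166  0.203 ] 0.01110369205874571
```

View pics/w_p.png

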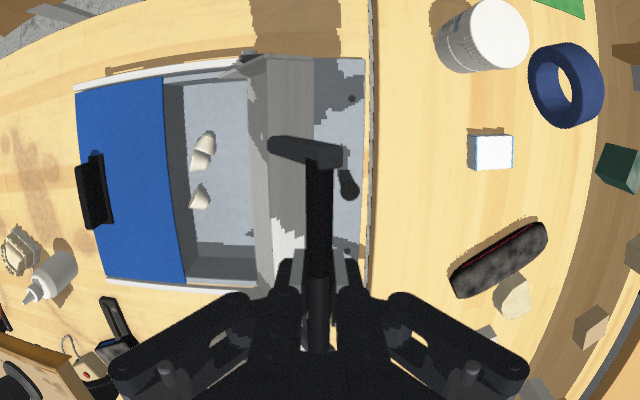

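View pics/s_p.png

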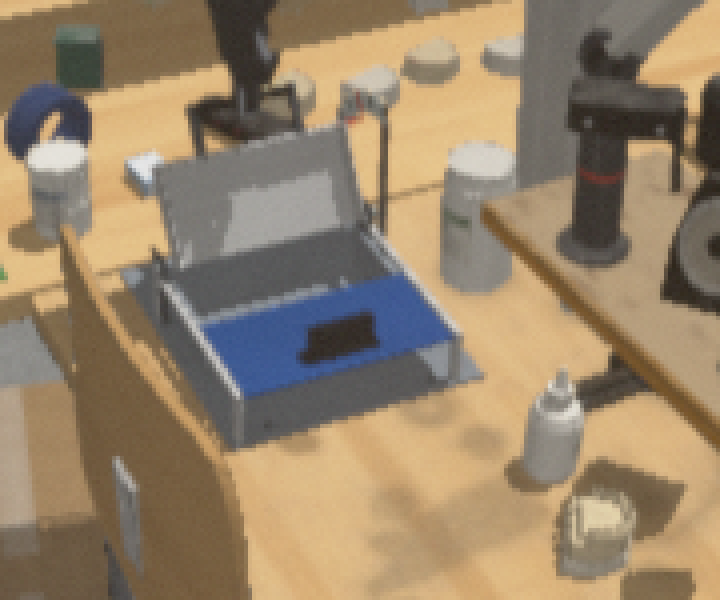

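View pics/t_p.png

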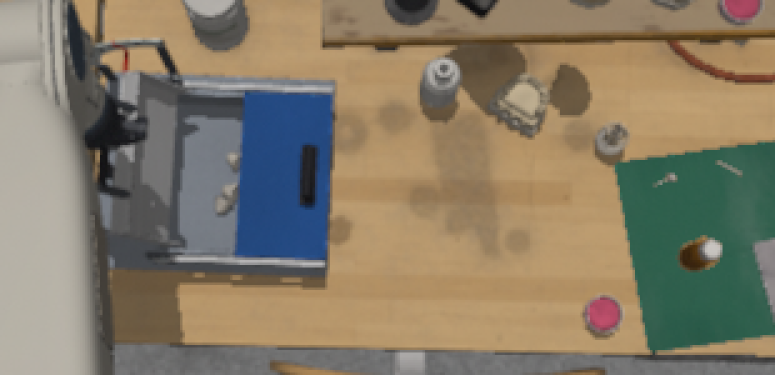

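```bash
python3 - <<'E'
from h import *
a=optics.grab_frame("top"); b=optics.grab_frame("side")
yaw=np.radians(-1.0); x0,y0=.556-.148*np.sin(np.radians(1.0))*1,.107
def W(x,y,z,t):
    t=np.radians(t); yy=y*np.cos(t)-z*np.sin(t); zz=y*np.sin(t)+z*np.cos(t)
    return [x0+x*np.cos(yaw)-yy*np.sin(yaw), y0+x*np.sin(yaw)+yy*np.cos(yaw), .08+zz]
for n,p,(r0,r1,c0,c1),f in (("t",a,(125,235,205,300),7),("s",b,(115,205,250,350),7)):
    im=cv2.resize(p["color"][r0:r1,c0:c1],None,fx=f,fy=f,interpolation=3)
    for t,col in ((56,(0,255,0)),(60,(0,0,255)),(64,(255,0,255))):
        for x in (-.102,.102):
            for y,z in ((0.1,.024),(0,0)):
                u,v=px(p,W(x,y,z,t)); cv2.circle(im,(int((u-c0+.5)*f),int((v-r0+.5)*f)),3,col,-1)
        pts=[]
        for x in (-.054,.054):
            u,v=px(p,W(x,.148,.020,t)); pts.append((int((u-c0+.5)*f),int((v-r0+.5)*f)))
        cv2.line(im,pts[0],pts[1],col,1)
    cv2.imwrite(f"pics/fit_{n}.png",im[:600,:800] if n=="s" else im[:600])
E
```

```text
(no output)
```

View pics/fit_t.png

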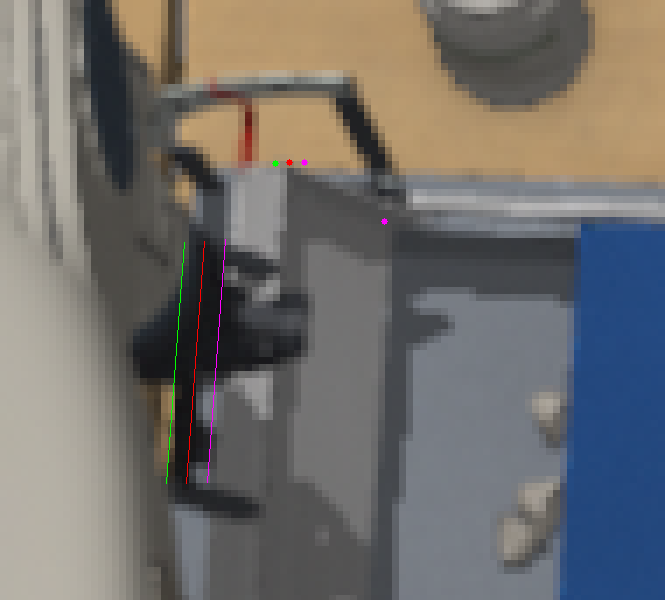

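View pics/fit_s.png

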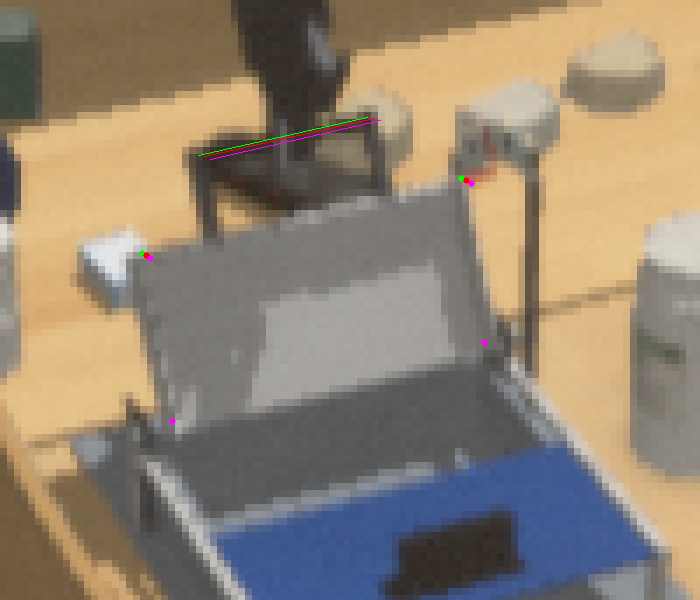

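```bash
python3 - <<'E'
from h import *
a=optics.grab_frame("top"); b=optics.grab_frame("side")
def tri(ua,ub):
    A=[];B=[]
    for p,(u,v) in ((a,ua),(b,ub)):
        M=np.c_[p["R"],p["t"]]; x=(u-p["cx"])/p["fx"]; y=(v-p["cy"])/p["fy"]
        for r in (x*M[2]-M[0],y*M[2]-M[1]): A.append(r[:3]);B.append(-r[3])
    s=np.linalg.lstsq(np.array(A),np.array(B),rcond=None); return s[0],s[1]
for ua,ub in [((235.3,137.6),(319.6,133.6)),((240,143.5),(318.6,139.6)),((240,139),(319.6,133.6)),((240,139),(320,139)),((239.5,139),(317.5,140.5))]:
    X,r=tri(ua,ub); print(np.round(X,4),r, np.degrees(np.arctan2(X[2]-.08,X[1]-.105)))
for n,p,(r0,r1,c0,c1) in (("t",a,(130,160,220,260)),("s",b,(118,160,295,340))):
    cv2.imwrite(f"pics/z_{n}.png",cv2.resize(p["color"][r0:r1,c0:c1],None,fx=14,fy=14,interpolation=0))
E
```

```text
[0.6876 0.1681 0.1849] [2.31439455e-06] 58.95066263082668
[0.6757 0.1558 0.1647] [1.11036182e-05] 59.036527756910594
[0.6794 0.1509 0.1963] [7.54768617e-07] 68.47194475788702
[0.6872 0.1576 0.1646] [2.98614128e-06] 58.12791659701705
[0.6839 0.1623 0.157 ] [9.56871764e-05] 53.344596674285214
```

View pics/z_t.png

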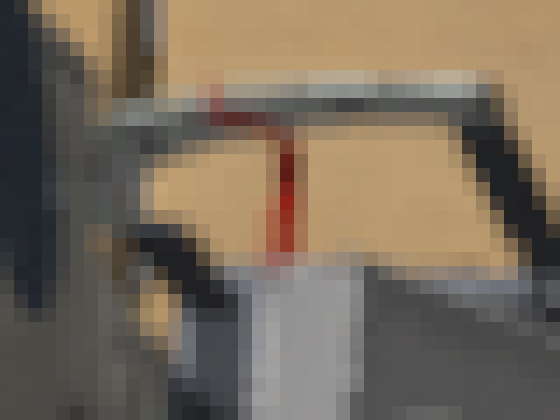

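View pics/z_s.png

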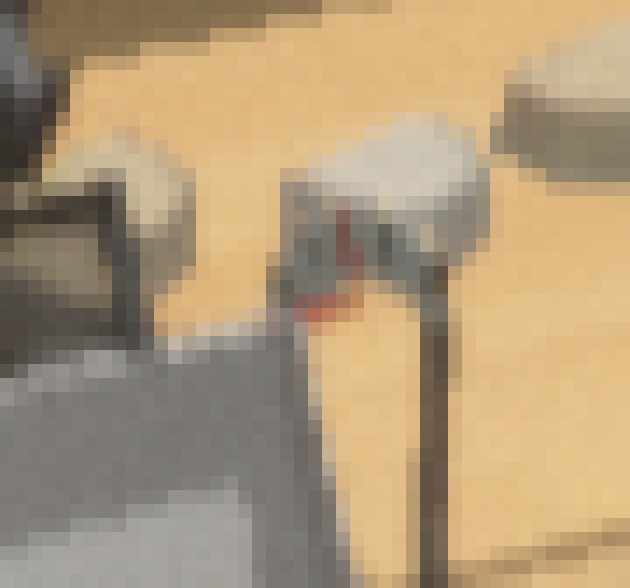

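Call:
move_arm(
  deltas=[
    [0,-1,0.4,0,0,0,-1],
    [0,-2.2,0.8,0,0,0,-1],
    [0,-2.2,0.8,0,0,0,-1],
    [0,-2.2,0.8,0,0,0,-1],
    [0,-2.2,0.8,0,0,0,-1],
    [0,-2.2,0.8,0,0,0,-1],
    [0,-2.2,0.8,0,0,0,-1],
    [0,-2.2,0.8,0,0,0,-1],
  ],
)

```text
time_s: 32.1
eef_pos: [0.5548, 0.164, 0.2039]
eef_rot: [-2.236, -2.206, -0.009]
force: [-4.9, 10.0, 16.9]
grip_width: 0.0108
```

```bash
python3 - <<'E'
from h import *
a=optics.grab_frame("top"); b=optics.grab_frame("side")
for n,p,(r0,r1,c0,c1) in (("t",a,(130,160,220,260)),("s",b,(118,160,295,340))):
    cv2.imwrite(f"pics/z2_{n}.png",cv2.resize(p["color"][r0:r1,c0:c1],None,fx=14,fy=14,interpolation=0))
E
```

```text
(no output)
```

View pics/z2_t.png

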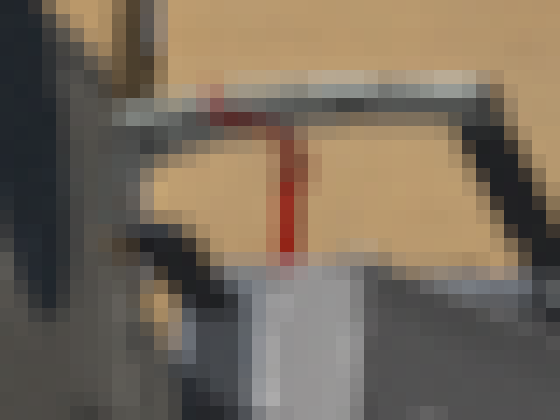

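View pics/z2_s.png

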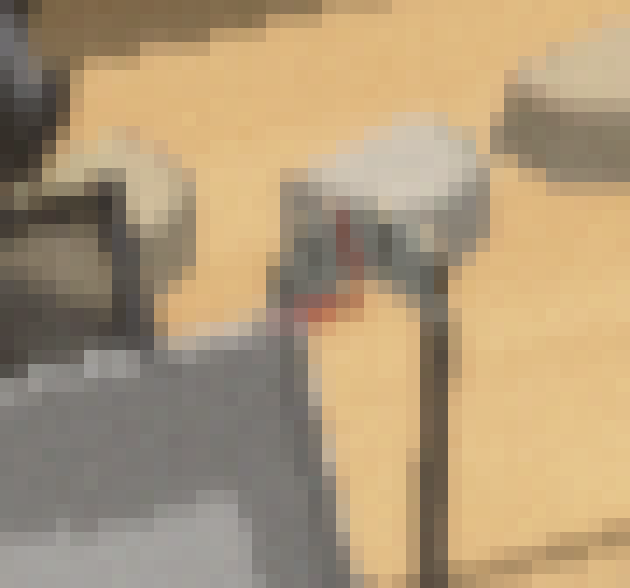

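Call:
move_arm(
  deltas=[
    [0,0,0,0,0,0,-1],
    [0,0,0,0,0,0,-1],
    [0,0,0,0,0,0,-1],
    [0,0,0,0,0,0,-1],
    [0,0,0,0,0,0,-1],
    [0,0,0,0,0,0,-1],
    [0,0,0,0,0,0,-1],
    [0,0,0,0,0,0,-1],
  ],
)

```text
time_s: 33.0
eef_pos: [0.5548, 0.164, 0.2039]
eef_rot: [-2.236, -2.206, -0.009]
force: [-4.5, 10.2, 16.4]
grip_width: 0.0109
```

Call:
move_arm(
  deltas=[
    [0,0,0,0,0,0,-1],
    [0,0,0,0,0,0,-1],
    [0,0,0,0,0,0,-1],
    [0,0,0,0,0,0,-1],
    [0,0,0,0,0,0,-1],
    [0,0,0,0,0,0,-1],
    [0,2.2,-0.8,0,0,0,-1],
    [0,6.8,-3.2,0,0,0,-1],
  ],
)

```text
time_s: 33.8
eef_pos: [0.5549, 0.1702, 0.2011]
eef_rot: [2.237, 2.205, 0.009]
force: [-4.7, 7.9, 20.5]
grip_width: 0.0105
```

Call:
move_arm(
  deltas=[
    [0,4.9,-2.2,0,0,0,-1],
    [0,14.1,-7.2,0,0,0,-1],
    [0.1,22.9,-12.6,0,0,0,-1],
    [0.3,31.2,-18.6,0,0,0,-1],
    [0.4,39.2,-25.3,0,0,0,-1],
    [0.5,46.8,-32.6,0,0,0,-1],
    [0.6,53.7,-40.4,0,0,0,-1],
    [0.7,60,-48.7,0,0,0,-1],
  ],
)

```text
time_s: 34.6
eef_pos: [0.5558, 0.2291, 0.1491]
eef_rot: [2.238, 2.204, 0.001]
force: [3.3, -1.4, 3.0]
grip_width: 0.0108
```

```bash
python3 look.py q
```

```text
34.6 [0.5558 0.2291 0.1491] 0.01076067989453514
```

View pics/w_q.png

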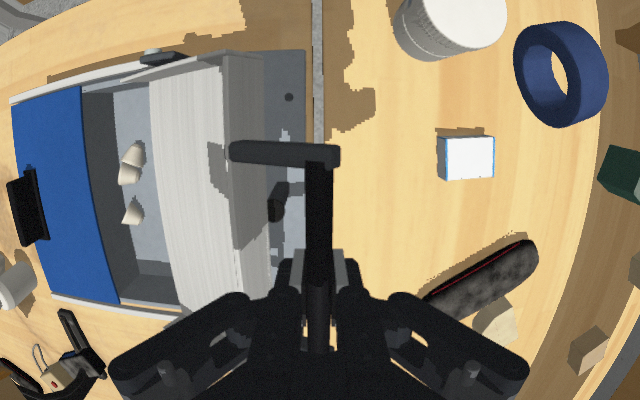

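Call:
move_arm(
  deltas=[
    [0,5.8,-8.6,0,0,0,-1],
    [0.1,10.9,-17.7,0,0,0,-1],
    [0.2,15.5,-27.1,0,0,0,-1],
    [0.3,19.3,-36.8,0,0,0,-1],
    [0.3,22.5,-46.7,0,0,0,-1],
    [0.3,24.5,-56.8,0,0,0,-1],
    [0.3,25.5,-61.9,0,0,0,-1],
    [0.3,26,-66,0,0,0,-1],
  ],
)

```text
time_s: 35.55
eef_pos: [0.5558, 0.2549, 0.0823]
eef_rot: [-2.238, -2.204, 0.0]
force: [4.6, -0.7, 2.8]
grip_width: 0.0105
```

Call:
move_arm(
  deltas=[
    [0,0,-1.5,0,0,0,-1],
    [0,0,-3,0,0,0,-1],
    [0,0,-3,0,0,0,-1],
    [0,0,-3,0,0,0,-1],
    [0,0,-3,0,0,0,-1],
    [0,0,-3,0,0,0,-1],
    [0,0,-3,0,0,0,-1],
    [0,0,-3,0,0,0,-1],
  ],
)

```text
time_s: 36.35
eef_pos: [0.5559, 0.255, 0.0818]
eef_rot: [2.238, 2.204, 0.003]
force: [-0.2, -2.2, 19.2]
grip_width: 0.0109
```

Call:
move_arm(
  deltas=[
    [0,0,2,0,0,0,-0.3],
    [0,0,2,0,0,0,0],
    [0,0,2,0,0,0,0],
    [0,0,2,0,0,0,0],
    [0,0,30,0,0,0,0],
    [0,0,75,0,0,0,0],
    [-4,-20,115,0,0,0,0],
    [-8,-60,135,0,0,0,0],
  ],
)

```text
time_s: 37.15
eef_pos: [0.5482, 0.1959, 0.2182]
eef_rot: [2.234, 2.207, 0.005]
force: [1.2, -1.6, 0.4]
grip_width: 0.0427
```

```bash
python3 look.py r; python3 - <<'E'
from h import *
p=optics.grab_frame("side"); cv2.imwrite("pics/s_r.png",cv2.resize(p["color"][110:310,220:420],None,fx=3,fy=3,interpolation=3))
E
```

```text
37.15 [0.5482 0.1959 0.2182] 0.04274848149680002
```

View pics/w_r.png

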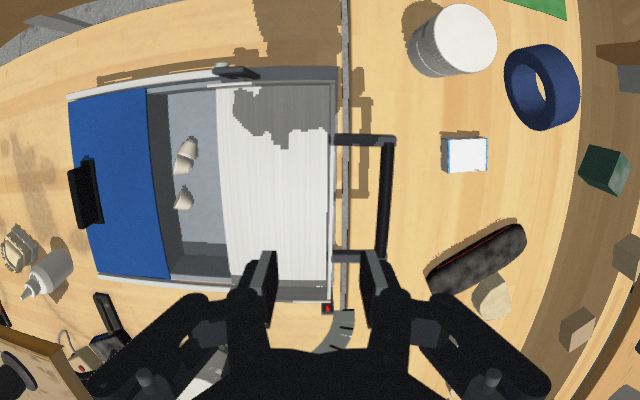

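View pics/s_r.png

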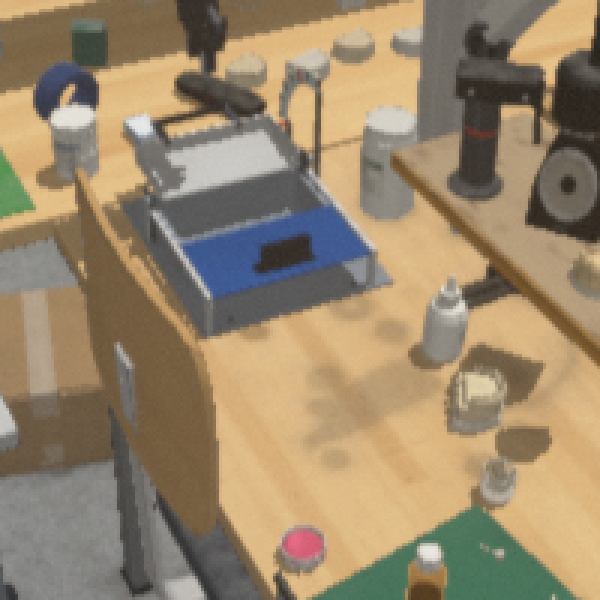

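Call:
move_arm(
  deltas=[
    [-0.5,-30,0,0,0,0,0],
    [-1,-70,0,0,0,0,0],
    [-1.5,-110,0,0,0,0,0],
    [-2,-150,0,0,0,0,0],
    [-2,-190,0,0,0,0,0],
    [-2,-230,0,0,0,0,0],
    [-2,-260,0,0,0,0,0.2],
    [-2,-273,0,0,0,0,0.2],
  ],
)

```text
time_s: 38.15
eef_pos: [0.5456, -0.0799, 0.2138]
eef_rot: [-2.239, -2.201, 0.002]
force: [0.2, 0.1, -0.6]
grip_width: 0.0513
```

```bash
python3 look.py s; python3 - <<'E'
from h import *
p=optics.grab_frame("wrist")
cv2.imwrite("pics/wo8.png",wortho(p,.1,.42,.68,-.14,.18,2.5))
cv2.imwrite("pics/wo9.png",wortho(p,.02,.42,.68,-.04,.16,3))
E
```

```text
38.15 [ 0.5456 -0.0799  0.2138] 0.05130133728216384
0.25 85 413.74117647058824 203.48235294117646 (np.int64(411), np.int64(417), np.int64(196), np.int64(210)) [0.5809 0.0361 0.01  ]
```

View pics/wo8.png

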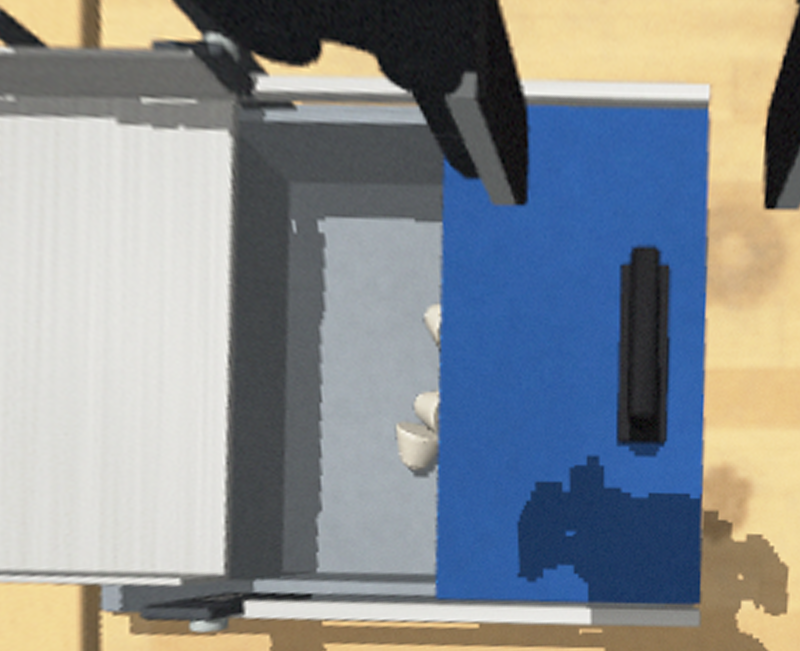

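View pics/wo9.png

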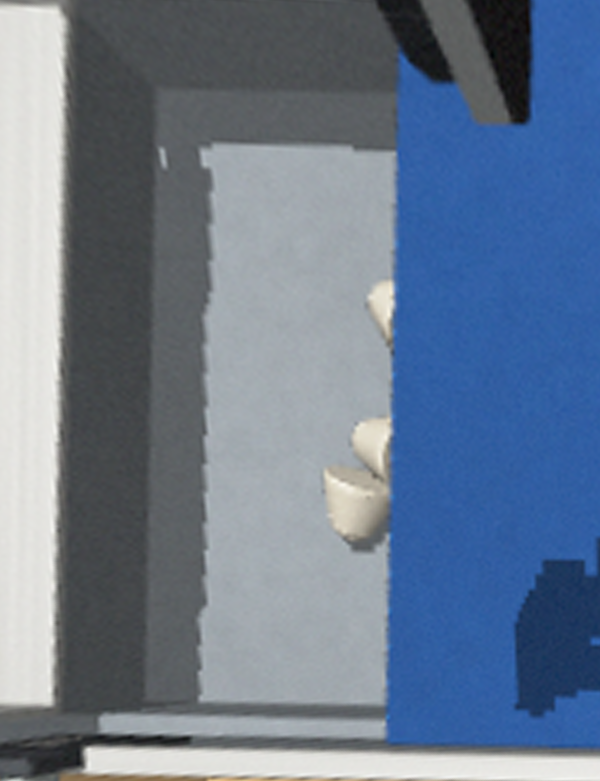

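Call:
move_arm(
  deltas=[
    [1,1,-30,0,0,0,0.2],
    [1,2,-65,0,0,0,0.2],
    [1,2,-100,0,0,0,0.2],
    [1,2,-125,0,0,0,0.2],
    [1,2,-135,0,0,0,0.2],
    [1,2,-137,0,0,0,-0.3],
    [1,2,-137,0,0,0,-1],
    [1,2,-137,0,0,0,-1],
  ],
  newtons=40,
)

```text
time_s: 39.15
eef_pos: [0.5475, -0.0763, 0.0798]
eef_rot: [2.237, 2.203, 0.002]
force: [0.2, 1.8, -1.4]
grip_width: 0.0111
```

Call:
move_arm(
  deltas=[
    [0,0,0,0,0,0,-1],
    [0,0,0,0,0,0,-1],
    [0,3,0,0,0,0,-1],
    [0.1,10,0,0,0,0,-1],
    [0.3,20,0,0,0,0,-1],
    [0.5,30,0,0,0,0,-1],
    [0.7,40,0,0,0,0,-1],
    [0.9,50,0,0,0,0,-1],
  ],
)

```text
time_s: 39.95
eef_pos: [0.5484, -0.0267, 0.0798]
eef_rot: [2.237, 2.202, 0.001]
force: [-0.3, -1.7, 6.0]
grip_width: 0.011
```

Call:
move_arm(
  deltas=[
    [0.2,10,0,0,0,0,-1],
    [0.3,20,0,0,0,0,-1],
    [0.5,30,0,0,0,0,-1],
    [0.7,40,0,0,0,0,-1],
    [0.8,48,0,0,0,0,-1],
    [0.9,53,0,0,0,0,-1],
    [1,56,0,0,0,0,-1],
    [1,58,0,0,0,0,-1],
  ],
)

```text
time_s: 40.75
eef_pos: [0.5495, 0.0314, 0.0798]
eef_rot: [2.237, 2.202, 0.002]
force: [0.2, -1.9, 6.1]
grip_width: 0.0109
```

Call:
move_arm(
  deltas=[
    [0,1,0,0,0,0,-1],
    [0,2,0,0,0,0,-1],
    [0,3,0,0,0,0,-1],
    [0,4,0,0,0,0,-1],
    [0,4,0,0,0,0,-1],
    [0,4,0,0,0,0,-1],
    [0,4,0,0,0,0,-1],
    [0,4,0,0,0,0,-1],
  ],
)

```text
time_s: 41.55
eef_pos: [0.5495, 0.0322, 0.0798]
eef_rot: [2.237, 2.197, -0.004]
force: [-0.9, -17.5, 6.1]
grip_width: 0.011
```

Call:
move_arm(
  deltas=[
    [0,-1.5,0,0,0,0,-1],
    [0,-3,0,0,0,0,0],
    [0,-3,0,0,0,0,0.1],
    [0,-3,0,0,0,0,0.1],
    [0,-3,30,0,0,0,0.1],
    [0,-3,75,0,0,0,0.1],
    [-10,-10,120,0,0,0,0.1],
    [-40,-30,160,0,0,0,0.1],
  ],
)

```text
time_s: 42.35
eef_pos: [0.5116, 0.0077, 0.2374]
eef_rot: [2.236, 2.206, 0.002]
force: [-0.4, -1.0, 0.4]
grip_width: 0.0471
```

```bash
python3 look.py u; python3 - <<'E'
from h import *
p=optics.grab_frame("wrist"); cv2.imwrite("pics/wo10.png",wortho(p,.1,.42,.68,-.10,.22,2.5))
p=optics.grab_frame("side"); cv2.imwrite("pics/s_u.png",cv2.resize(p["color"][110:310,220:420],None,fx=3,fy=3,interpolation=3))
E
```

```text
42.35 [0.5116 0.0077 0.2374] 0.04705961413342799
```

View pics/wo10.png

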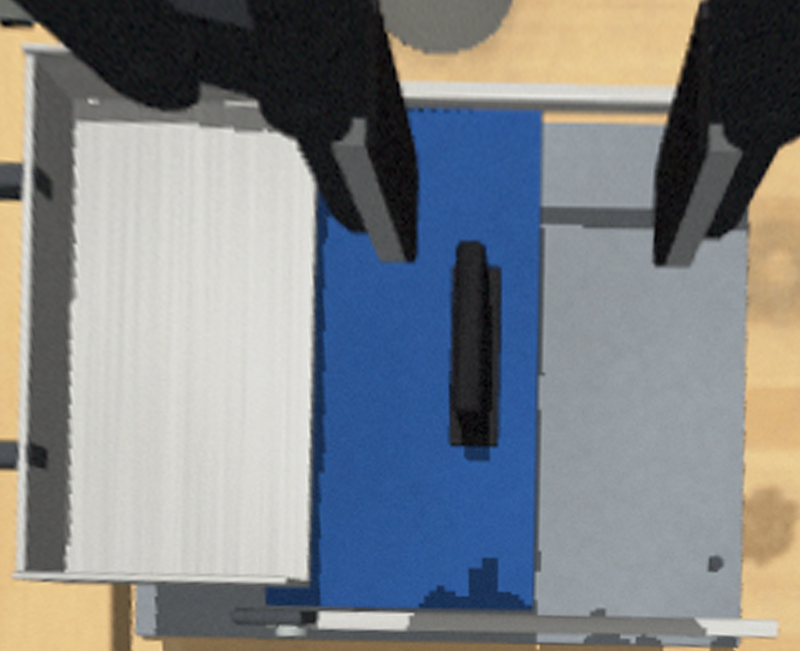

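View pics/s_u.png

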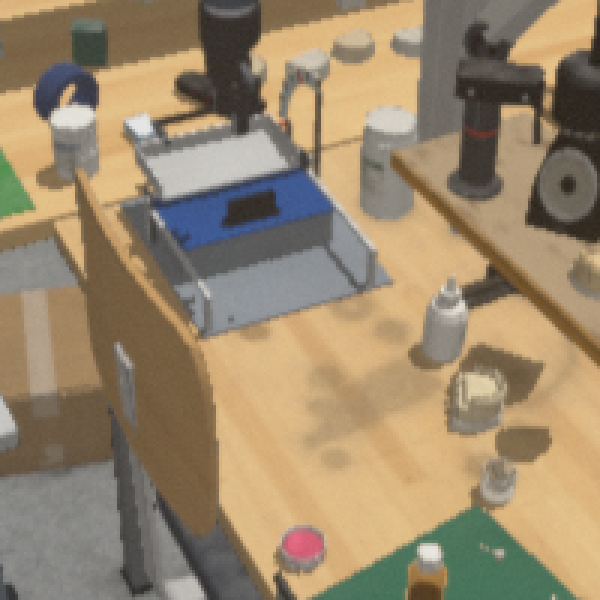

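```bash
python3 - <<'E'
from h import *
print(manip.close_job())
E
```

```text
the job is handed in; nothing more can be done
None
```

The job is done and handed in at about 42.5 s: the three cones that were there are in the scrap box and its cover is shut. The close call gives no verdict, so this rests on my own checks.

- **Cover opened:** I slid it to its stop, which held against about 11 N. It had started about 7 mm open rather than fully shut.
- **Cones gathered:** only three of the four were on the bench. One got knocked about 5 cm aside during the run, so I found it again before picking it up. All three stood in the level tray before I tipped it.
- **Tipping:** I estimated the tray at 58–59° at first and nudged it up by about 1°, which brought the pointer onto the red mark in the camera images. I held it there for about 2.3 s. I read the angle from the images and the arm's position, so it is good to a degree or two; 75° was never near.
- **Tray back down:** it rests on its post, which pushed back with about 19 N.
- **Cover shut:** before closing, a close-up showed three cones in the box, and the tray was empty. I then slid the cover to its stop, 110 mm of travel, against about 17 N. I let go, and the gripper was clear of everything at hand-in.

The other things look undisturbed in the last pictures. No check failed. The only readings that disagreed were the tray's lip, seen about 5–7 mm nearer the box than the stated sizes imply, and that tilt estimate.

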